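Seat and pin the castle nut of a pallet-truck wheel

TASK

The castle nut on the upright spindle of the pallet-truck wheel is still loose. Tighten it clockwise until you feel it seat (it suddenly turns much harder), carry on in the same direction only as far as the next slot that lines up with the cross hole in the spindle, and then slide the thin locking pin gently, without forcing it, through slot and hole until its collar is up against the nut. Leave the pin in place and do not disturb the other things on the bench.

Things in the scene. Friction and masses are not known exactly. Their poses are not given: they have to be found in the camera images.
- hub: pallet-truck wheel lying flat and fixed on the bench (tyre 176 mm across on a 190 mm plywood disc, tyre top at 48 mm, rim top at 50 mm), with a steel spindle 24 mm across standing up from its centre to 104 mm. Origin on the spindle axis at bench level, z up; the cross hole runs right through the spindle along this frame's x axis, open at both ends.
- bore (a point): centre of the spindle's cross hole, on the spindle axis 86.5 mm above the bench; the hole is 10 mm wide and 9 mm high (82 to 91 mm above the bench); axes as the wheel's.
- nut_mid (a point): on the axis of the steel castle nut, half-way up. Hexagon 46 mm across flats, 60 to 96 mm above the bench, on a plain round washer (60 mm across, top at 60 mm). Six slots, open at the top, 10 mm wide, floors 82 mm above the bench, one through the middle of each flat (every 60 degrees); the level x axis here points through the middle of one slot. Turns about the vertical axis only and does not climb.
- nut_corner (a point): one corner of the nut, half-way up, 26 mm from its axis. The nut tightens clockwise from above and stays where left. Loose it turns at 0.1 N m, seated at 0.8 N m (felt while creeping; a quick step may unload it). It seats, at an angle nobody can see, up to 109 degrees from the start, 12 to 48 degrees before a slot lines up. Slots line up earlier too, while it is still loose: not the ones wanted.
- pin_grip (a point): centre of the thin locking pin's grip tab: an upright dark steel block 30 mm (along x) x 12 mm (y) x 36 mm high, its foot 18 mm below this point, standing on the bench. The shaft runs level along +x, its axis 6 mm below this point: neck 10 mm thick from 15 to 22 mm, collar 16 mm across from 22 to 25 mm, then a 6 mm thick shaft from 25 to 79 mm with a tapered tip.
- pin_mid (a point): on the thin pin's shaft axis, 48 mm along +x from the tab's centre; lies on the spindle axis when the collar touches the nut. The pin may enter the cross hole from either end.
- thick_pin: locking pin of the same shape as the other but with a 16 mm thick shaft: does not fit, leave it alone; origin under its tab
- grease_jar: jar with black cap, 68 mm across, 85 mm high; origin at its underside
- spanner: steel spanner lying flat, 190 mm long
- screwdriver: screwdriver lying flat
- spacer: loose steel ring 60 mm across, 14 mm high; origin under its centre
- hub_cap: aluminium hub cap, 72 mm across, 26 mm high; origin under its centre
- pin: the whole thin locking pin; origin under the middle of its tab, axes as point pin_grip

How it is judged:
By the outcome, as a careful person would: the job done as asked, in the order asked, and still so for the second after the job is handed in, with the robot touching nothing.
It also fails if it takes over 72 s, if anything falls off the work surface, if the arm or the gripper's body presses on something with over 40 N, if the wrist force passes 120 N, or if a joint passes its speed limit or range.

ROBOT

A 7-joint arm with a two-finger parallel gripper is mounted at the origin on the work surface. World frame = base frame: x ahead of the robot, y to its left, z up, the work surface at z = 0. Lengths are in m, angles in rad, forces in N, time in s.
With the tool pointing down it reaches from about 0.425 to 1.025 m from the base axis. Payload 3.6 kg.
Tool frame: the origin (TCP) lies at the very end of the fingers, on their centre line; the grasp point (between the pads) lies 19 mm behind it; x points along the fingers, z is the direction in which the jaws open and shut, and the axes are right-handed (so a half turn about x gives the same grasp; the last joint's range is limited). The gripper opens to 85 mm and grips with 20 to 120 N. Pads are 22 mm wide; open, the fingers measure 114 mm over their backs; the gripper's body (76 mm by 85 mm) begins 54 mm behind the grasp point. The pads swing forward as they close: fully open they stand 13 mm farther back than shut.
Start: joints at [-0.093, 0.591, 0.048, 1.609, -0.033, 0.943, -0.034], TCP at [0.725, 0, 0.205] pointing down, gripper open.
Joint ranges: [-2.69, 2.69], [-0.47, 2.24], [-1.27, 1.36], [0.19, 2.51], [-1.53, 4.68], [0.08, 2.07], [-3.09, 3.09]. Speed limits (rad/s): [2.57, 2.57, 3.14, 3.14, 3.14, 3.14, 3.14].

INTERFACE

Orientations are given as a unit quaternion [w, x, y, z].
In Python, from bench import arm gives the robot as it stands.
- The arm moves only by the shell command python3 -m crank 'ROWS' [FORCE]. ROWS is JSON, one flat list of numbers, 7 for each row, row after row: the shift along the world's x, y, z in m, then the turn, a rotation vector about the world's x, y, z in degrees, then the opening, from -1 (shut) to 1 (fully open), so that 0 is half open. A call has 1 to 5 rows; each row is the pose to reach, as a shift and turn from the pose commanded when the call began; what a row does not reach only later rows make up. A row lasts 1/10 s, in which the tool goes at most 50 mm and 8.59 degrees, less where a joint would pass 70% of its speed; a pose out of reach is approached as far as the arm can. A call with a gripper value outside its range is refused whole. The fingers move at their own pace and stop on an object; FORCE is the grip in N (left out, the last holds). Time passes only in rows, so rows that repeat a pose let the fingers close. It gives the time, the measured TCP pose, the force and the opening at its end, in the units of the state.
- arm.state(): the state, without advancing time (a new reading comes with each control period).
- arm.snapshot(name): name is "scene" or "side" or "wrist"; returns the picture (480x640x3 uint8, blue, green, red); there is no depth.
- arm.camera_info(name): a dict with "intrinsics" (3x3 intrinsics, pixels), "extrinsics" (4x4, takes a point from camera to world coordinates). Camera axes: x right, y down, z forward; pixel columns grow to the right and rows downward; lengths in m; the calibration is good to about 2 mm. A picture is of the moment at which its call begins: read the wrist's pose just before it. camera_info takes no time and is no camera call; for the wrist camera it gives the pose at the moment of the call.
- arm.hand_in(): hands the job in, once; it reports no verdict.
The state is a dict: "clock": time; "joint_positions": joint angles; "joint_vel": joint speeds; "joint_torque": joint torques, N m; "ee_pos": TCP position; "eef_rot": TCP orientation; "ft_force": force on the tool from outside, world axes, zero at the start; "ft_torque": the same for the moment, N m; "opening": opening from 0.0 (shut) to 1.0 (fully open).
Only numpy, scipy, OpenCV 4.12 (cv2) and the standard library are available. Lean on these libraries where they do the work, as an engineer would, in place of code of your own. Each camera call takes 0.05 s, during which the arm holds its last target. There are 200 camera calls.

## Working session

There is one attempt and no reset: what is moved stays moved. The work goes in short steps, Python scripts to look and compute and a shell command to move; the robot and the scene stay as the last step left them, time stands still between calls to the robot, and variables do not carry over. Pictures are saved under pics/ and viewed, about 8 in all and at most 12, crops included, and the job is handed in when it is done.

```bash
ls; mkdir -p pics; python3 - <<'E'
from bench import arm
import cv2,numpy as np
s=arm.state();print({k:np.round(v,3).tolist() for k,v in s.items()})
for n in("scene","side"):
    im=arm.snapshot(n);cv2.imwrite(f"pics/{n}0.png",im);c=arm.camera_info(n);print(n,np.round(c["intrinsics"],1).tolist(),np.round(c["extrinsics"],3).tolist())
E
```

```text
pics
{'clock': 0.0, 'joint_positions': [-0.093, 0.592, 0.048, 1.61, -0.033, 0.943, -0.034], 'joint_vel': [0.001, -0.0, -0.002, 0.0, 0.0, 0.001, 0.001], 'joint_torque': [0.0, -54.868, 1.547, -19.812, 0.009, 0.009, -0.0], 'ee_pos': [0.724, -0.0, 0.204], 'eef_rot': [0.706, -0.0, 0.708, -0.0], 'ft_force': [0.43, 0.45, 0.373], 'ft_torque': [-0.032, -0.009, 0.057], 'opening': 1.0}
scene [[481.6, 0.0, 325.2], [0.0, 481.6, 232.3], [0.0, 0.0, 1.0]] [[0.424, 0.609, -0.671, 1.365], [0.906, -0.284, 0.314, -0.386], [0.0, -0.741, -0.672, 0.88], [0.0, 0.0, 0.0, 1.0]]
side [[504.5, 0.0, 324.2], [0.0, 504.5, 234.3], [0.0, 0.0, 1.0]] [[-1.0, -0.015, 0.024, 0.515], [-0.028, 0.514, -0.857, 0.993], [0.001, -0.857, -0.515, 0.673], [0.0, 0.0, 0.0, 1.0]]
```

View pics/scene0.png

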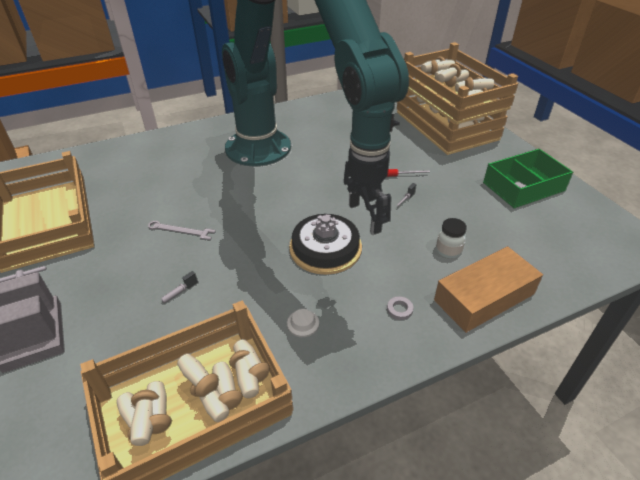

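View pics/side0.png

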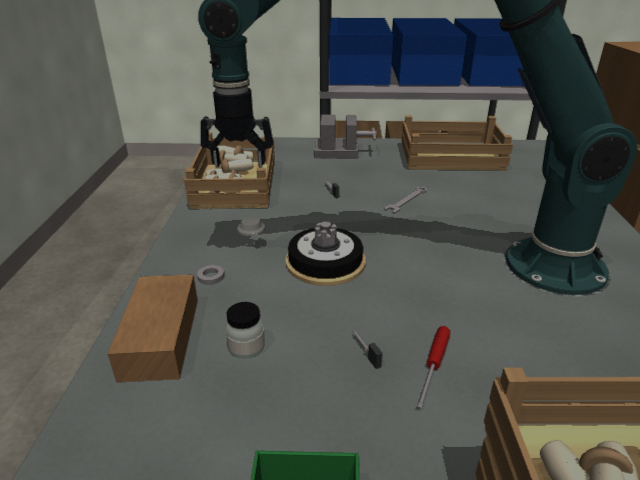

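The scene view shows the hub at (326,240), the thin pin probably at (406,195) and the thick pin at (180,288). In the side view the hub is at (325,250), the near pin at (368,348) and the far pin at (333,189).

```bash
cat > h.py <<'E'
from bench import arm
import cv2,numpy as np
def ray(n,uv,z,c=None):
    c=c or arm.camera_info(n);K=np.array(c["intrinsics"]);T=np.array(c["extrinsics"])
    d=T[:3,:3]@np.linalg.solve(K,[uv[0],uv[1],1]);o=T[:3,3]
    return o+d*(z-o[2])/d[2]
def proj(p,n,c=None):
    c=c or arm.camera_info(n);K=np.array(c["intrinsics"]);T=np.array(c["extrinsics"])
    q=K@(T[:3,:3].T@(np.array(p)-T[:3,3]));return q[:2]/q[2]
E
python3 - <<'E'
from h import *
print("spindle top",ray("scene",(326,219),.104),ray("side",(325,225),.104))
print("near tab top",ray("scene",(411,186),.036),ray("side",(375,346),.036))
print("near tip",ray("scene",(399,206),.012),ray("side",(355,332),.012))
a=cv2.imread("pics/scene0.png");b=cv2.imread("pics/side0.png")
cs=[a[200:275,285:365],a[170:215,385:433],a[265:310,158:206],b[215:285,280:370],b[320:375,345:395],b[175:205,318:350]]
o=np.zeros((600,800,3),np.uint8)
for i,c in enumerate(cs):
    k=min(266/c.shape[1],300/c.shape[0]);c=cv2.resize(c,None,fx=k,fy=k,interpolation=cv2.INTER_CUBIC);print(i,k)
    y,x=300*(i//3),266*(i%3);o[y:y+c.shape[0],x:x+c.shape[1]]=c
cv2.imwrite("pics/crops.png",o)
c=arm.camera_info("wrist");print(np.round(c["intrinsics"],1).tolist(),np.round(c["extrinsics"],3).tolist())
E
```

```text
spindle top [ 5.45966145e-01 -1.97856484e-04  1.04000000e-01] [0.53990101 0.00415798 0.104     ]
near tab top [0.44533477 0.32112711 0.036     ] [0.44168949 0.31822455 0.036     ]
near tip [0.48551582 0.2585243  0.012     ] [0.47521898 0.25556487 0.012     ]
0 3.325
1 5.541666666666667
2 5.541666666666667
3 2.9555555555555557
4 5.32
5 8.3125
[[367.7, 0.0, 311.7], [0.0, 367.7, 232.1], [0.0, 0.0, 1.0]] [[1.0, 0.001, -0.001, 0.723], [0.001, -0.959, -0.282, 0.071], [-0.001, 0.282, -0.959, 0.372], [0.0, 0.0, 0.0, 1.0]]
```

View pics/crops.png

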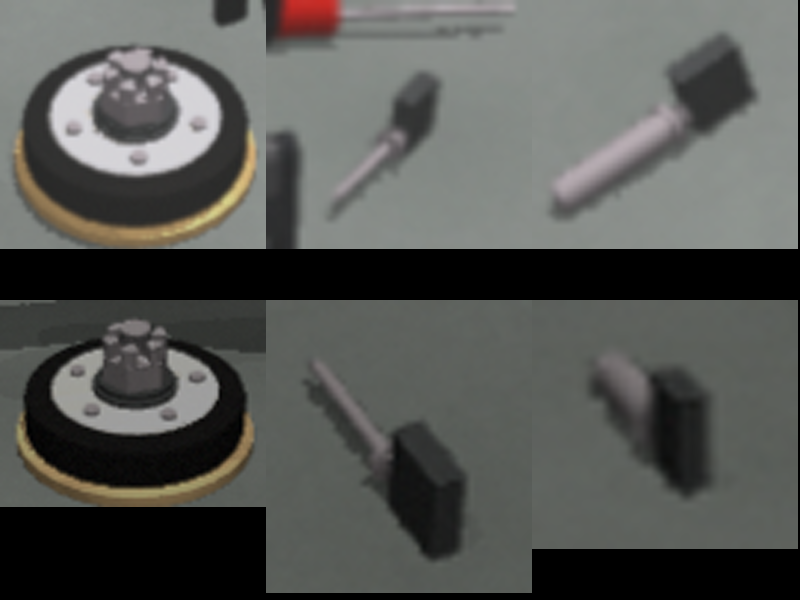

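```bash
python3 -m crank '[-0.045,0,0.005,0,0,0,1,-0.09,0,0.01,0,0,0,1,-0.135,0,0.01,0,0,0,1,-0.18,0,0.01,0,0,0,1,-0.18,0,0.01,0,0,0,1]' && python3 - <<'E'
from h import *
s=arm.state();c=arm.camera_info("wrist");im=arm.snapshot("wrist");cv2.imwrite("pics/w1.png",im)
import pickle;pickle.dump(c,open("w1.pkl","wb"))
print(s["clock"],s["ee_pos"],np.round(s["joint_positions"],2),np.round(c["extrinsics"],3).tolist());print(proj([.543,.002,.104],"wrist",c),proj([.443,.32,.036],"wrist",c))
E
```

```text
clock: 0.6
ee_pos: [0.5348, -0.0007, 0.2128]
eef_rot: [0.703, -0.0, 0.711, -0.0]
ft_force: [0.3, 0.0, -0.8]
opening: 1.005
0.6 [ 0.53475459 -0.0007102   0.21279965] [-0.12  0.35  0.04  2.02 -0.02  0.78 -0.06] [[1.0, 0.004, -0.011, 0.536], [0.001, -0.959, -0.283, 0.071], [-0.011, 0.283, -0.959, 0.381], [0.0, 0.0, 0.0, 1.0]]
[325.06929398 216.00200832] [ 187.14125157 -241.90727534]
```

View pics/w1.png

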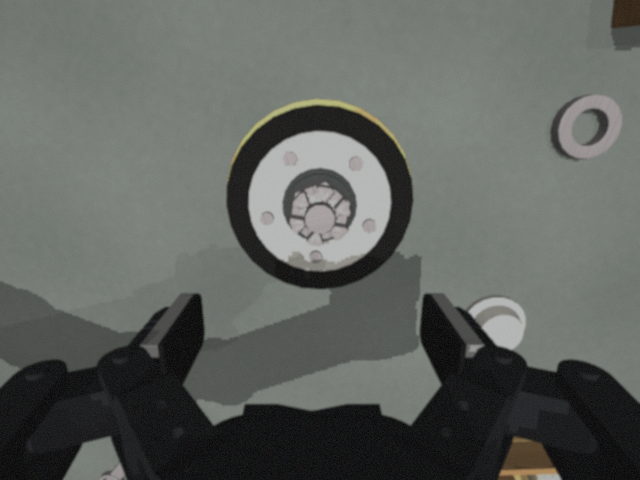

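```bash
python3 - <<'E'
from h import *
im=cv2.imread("pics/w1.png")[160:275,250:395]
im=cv2.resize(im,None,fx=5,fy=5,interpolation=cv2.INTER_CUBIC);cv2.imwrite("pics/w1c.png",im)
import pickle;c=pickle.load(open("w1.pkl","rb"));print(ray("wrist",(320,218),.104,c))
E
```

```text
[5.39080952e-01 3.88053856e-04 1.04000000e-01]
```

View pics/w1c.png

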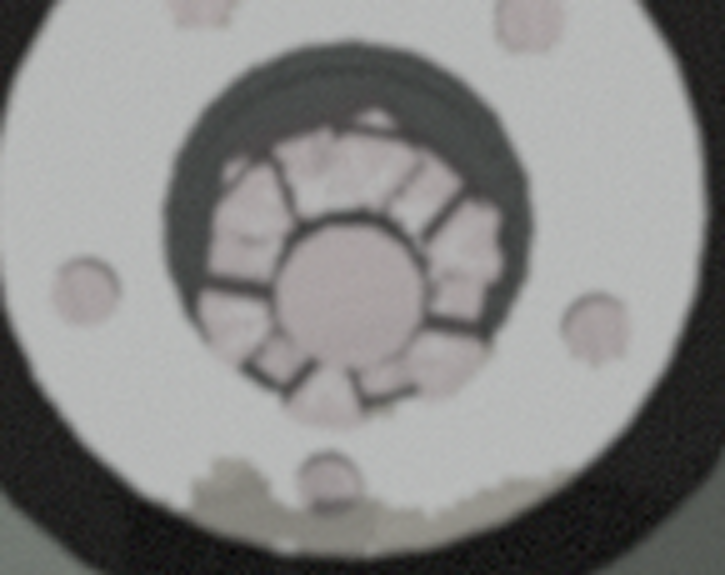

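```bash
cat >> h.py <<'E'
import pickle
def shot(n):
    c=arm.camera_info("wrist");s=arm.state();im=arm.snapshot("wrist");cv2.imwrite(f"pics/{n}.png",im);pickle.dump(c,open(n+".pkl","wb"))
    print(s["clock"],np.round(s["ee_pos"],4),np.round(s["joint_positions"],2));return im,c
E
python3 -m crank '[0.005,0,-0.04,0,0,0,1,0.005,0,-0.085,0,0,0,1,0.005,0,-0.085,0,0,0,1,0.005,0,-0.085,0,0,0,1]' && python3 -c "
from h import *
im,c=shot('w2');print(proj([.54,0,.104],'wrist',c))"
python3 -m crank '[0.0,0.01,0.02,-8,0,0,1,0.0,0.02,0.04,-16,0,0,1,0,0.03,0.05,-24,0,0,1,0,0.03,0.05,-30,0,0,1,0,0.03,0.05,-30,0,0,1]' && python3 -m crank '[0,0,0,0,0,0,1,0,0,0,0,0,0,1]' && python3 -c "
from h import *
im,c=shot('w3');print(proj([.54,0,.09],'wrist',c))"
```

```text
clock: 1.05
ee_pos: [0.5506, -0.0, 0.1296]
eef_rot: [0.707, -0.0, 0.708, -0.0]
ft_force: [0.8, -1.2, 0.9]
opening: 1.001
1.05 [ 0.5506 -0.      0.1296] [-0.11  0.48  0.03  2.06 -0.03  0.6  -0.05]
[294.35484961 256.38784373]
clock: 1.6
ee_pos: [0.5522, 0.0376, 0.1801]
eef_rot: [0.685, -0.185, 0.681, -0.178]
ft_force: [0.1, 0.2, -0.6]
opening: 1.0
clock: 1.8
ee_pos: [0.5503, 0.0276, 0.1812]
eef_rot: [0.683, -0.181, 0.683, -0.184]
ft_force: [-0.1, 0.1, -0.2]
opening: 1.001
1.8 [0.5503 0.0276 0.1812] [-0.68  0.53  0.37  2.    0.4   0.87 -0.64]
[298.45495138 196.44501302]
```

```bash
python3 - <<'E'
from h import *
a=cv2.imread("pics/w2.png")[206:316,239:344];b=cv2.imread("pics/w3.png")[155:235,250:340]
a=cv2.resize(a,(400,419),interpolation=cv2.INTER_CUBIC);b=cv2.resize(b,(400,356),interpolation=cv2.INTER_CUBIC)
o=np.zeros((420,800,3),np.uint8);o[:419,:400]=a;o[:356,400:]=b;cv2.imwrite("pics/c2.png",o)
E
```

```text
(no output)
```

View pics/c2.png

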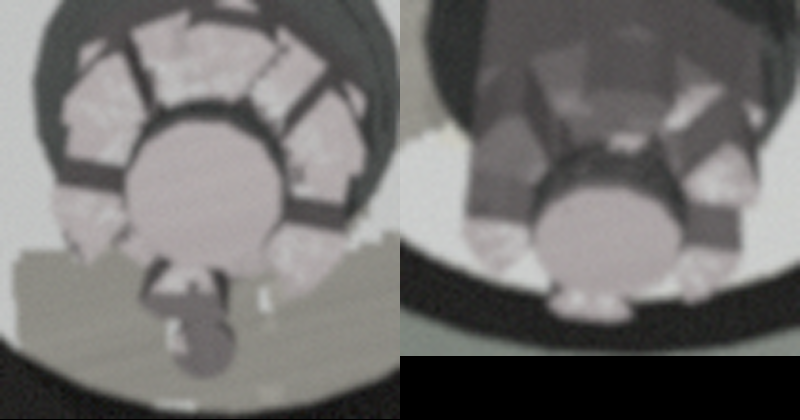

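```bash
python3 - <<'E'
from h import *
c=pickle.load(open("w2.pkl","rb"))
P=lambda p,z:ray("wrist",(239+p[0]*105/400,206+p[1]*110/419),z,c)
ctr=P((205,193),.104);print("ctr",ctr)
for n,a,b in(("L",(55,185),(125,192)),("R",(285,222),(345,232)),("UR",(293,135),(345,95)),("UL",(120,50),(140,110))):
    A,B=P(a,.096),P(b,.096);d=(B-A)[:2];d/=np.linalg.norm(d);r=(ctr-A)[:2];print(n,np.degrees(np.arctan2(d[1],d[0])),"dist mm",1e3*(d[0]*r[1]-d[1]*r[0]))
E
python3 -m crank '[0.003,-0.003,0,0,0,-8,1,0.006,-0.006,0,0,0,-16,1,0.009,-0.009,0,0,0,-24,1,0.012,-0.012,0,0,0,-32,1,0.015,-0.013,0,0,0,-40,1]' && python3 -m crank '[0,0,0,0,0,-8,1,0,0,0,0,0,-16,1,0,0,0,0,0,-20,1,0,0,0,0,0,-20,1,0,0,0,0,0,-20,1]' && python3 -c "
from h import *
im,c=shot('w4');print(proj([.54,0,.09],'wrist',c))"
```

```text
ctr [ 5.39132736e-01 -1.68073358e-04  1.04000000e-01]
L -6.032113144445339 dist mm 4.115319219277138
R -10.052863103387361 dist mm 5.508098757981758
UR 39.06537521526649 dist mm 3.2296470723386546
UL -73.69994556857797 dist mm 6.7414046318065015
clock: 2.35
ee_pos: [0.5653, 0.0145, 0.1806]
eef_rot: [0.578, 0.066, 0.704, -0.408]
ft_force: [-0.1, 0.1, -0.2]
opening: 1.002
clock: 2.85
ee_pos: [0.5648, 0.0153, 0.1802]
eef_rot: [0.5, 0.184, 0.683, -0.5]
ft_force: [0.8, 1.1, 0.1]
opening: 1.003
2.85 [0.5648 0.0153 0.1802] [-0.51  0.71  0.5   1.69 -0.09  1.29 -1.05]
[312.97277483 198.46491423]
```

```bash
python3 -m crank '[-0.01,0.002,0,0,0,8,1,-0.02,0.004,0,0,0,16,1,-0.025,0.007,0,0,0,24,1,-0.03,0.01,0,0,0,32,1,-0.03,0.013,0,0,0,40,1]' && python3 -m crank '[0,0,0,0,0,8,1,-0.005,0,0,0,0,16,1,-0.01,0,0,0,0,24,1,-0.01,0,0,0,0,32,1,-0.02,0,0,0,0,40,1]' && python3 -m crank '[0,0,0,0,0,8,1,-0.0,0,0,0,0,16,1,-0.0,0,0,0,0,24,1,-0.0,0,0,0,0,32,1,0,0,0,0,0,40,1]' && python3 -m crank '[0,0,0,0,0,0,1,0,0,0,0,0,0,1]' && python3 - <<'E'
from h import *
im,c=shot('w5')
o=[]
for n in("w3","w4","w5"):
    c=pickle.load(open(n+".pkl","rb"));im=cv2.imread(f"pics/{n}.png")
    T=np.array(c["extrinsics"]);u=proj([.539,0,.09],"wrist",c);print(n,T[:3,3],u)
    u=u.astype(int);k=im[u[1]-33:u[1]+33,u[0]-22:u[0]+22] if 0 else im[max(0,u[1]-30):u[1]+30,u[0]-27:u[0]+27]
    k=cv2.resize(k,(266,296),interpolation=cv2.INTER_CUBIC)
    g=cv2.createCLAHE(3,(2,2)).apply(cv2.cvtColor(k,cv2.COLOR_BGR2GRAY));o.append(np.vstack([k,cv2.cvtColor(g,cv2.COLOR_GRAY2BGR)]))
cv2.imwrite("pics/c3.png",np.hstack(o))
E
```

```text
clock: 3.4
ee_pos: [0.5341, 0.0314, 0.1798]
eef_rot: [0.642, -0.065, 0.705, -0.295]
ft_force: [0.3, 0.2, 0.7]
opening: 1.003
clock: 3.9
ee_pos: [0.5158, 0.0318, 0.1802]
eef_rot: [0.705, -0.301, 0.639, -0.058]
ft_force: [-0.4, -0.1, 0.1]
opening: 0.999
clock: 4.4
ee_pos: [0.5141, 0.0313, 0.18]
eef_rot: [0.682, -0.502, 0.498, 0.187]
ft_force: [1.2, -0.5, 0.9]
opening: 0.998
clock: 4.6
ee_pos: [0.515, 0.0305, 0.1801]
eef_rot: [0.684, -0.499, 0.5, 0.183]
ft_force: [-0.5, 0.6, 0.4]
opening: 0.998
4.6 [0.515  0.0305 0.1801] [-0.79  0.33  0.47  2.41  1.24  0.27 -0.5 ]
w3 [0.5495541  0.1737091  0.29138413] [297.06577849 196.45091822]
w4 [0.69070787 0.08796776 0.29032135] [312.27758758 199.37491941]
w5 [0.38702367 0.10354312 0.29014996] [292.98402163 206.88890754]
```

View pics/c3.png

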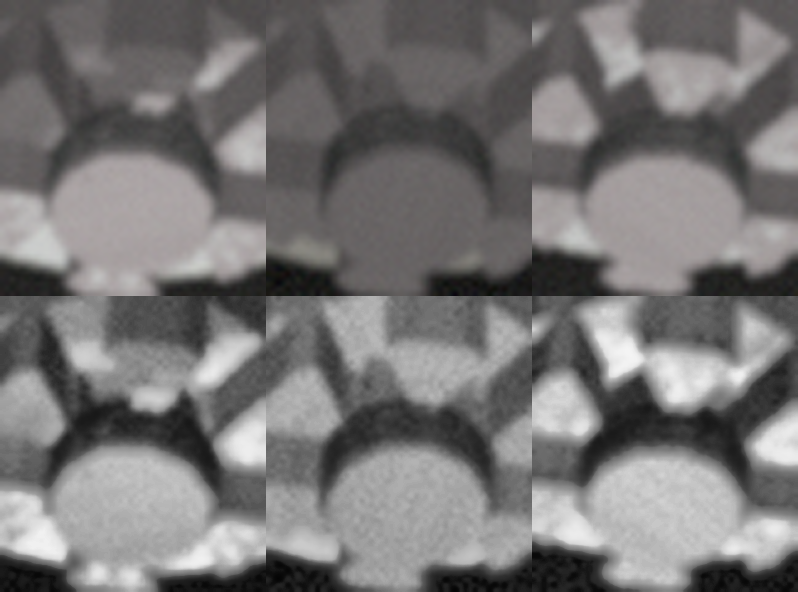

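```bash
cat > unw.py <<'E'
from h import *
C=np.array([.539,0.])
def load(n,cr):  # cr: crop pixel of spindle-top centre
    c=pickle.load(open(n+".pkl","rb"));im=cv2.imread(f"pics/{n}.png")
    u=proj([*C,.09],"wrist",c).astype(int)
    s=np.array([u[0]-27+cr[0]*54/266,u[1]-30+cr[1]*60/296])-proj([*C,.104],"wrist",c);print(n,"px off",s)
    return im,c,s
def samp(im,c,s,P):
    K=np.array(c["intrinsics"]);T=np.array(c["extrinsics"]);q=(P.reshape(-1,3)-T[:3,3])@T[:3,:3]@K.T
    uv=(q[:,:2]/q[:,2:]+s).astype(np.float32).reshape(*P.shape[:2],2)
    return cv2.remap(im,uv[...,0],uv[...,1],cv2.INTER_CUBIC)
def disc(v,z,R=.03,n=264):
    g=np.linspace(-R,R,n);X,Y=np.meshgrid(g,-g);return samp(*v,np.stack([X+C[0],Y+C[1],X*0+z],-1))
def wall(v,az0,n=(360,132)):
    A,Z=np.meshgrid(np.radians(np.linspace(az0+90,az0-90,n[0])),np.linspace(.106,.080,n[1]))
    return samp(*v,np.stack([C[0]+.012*np.cos(A),C[1]+.012*np.sin(A),Z],-1))
E
python3 - <<'E'
from unw import *
V=[load("w3",(132,210)),load("w4",(141,215)),load("w5",(133,208))]
c=pickle.load(open("w2.pkl","rb"));im=cv2.imread("pics/w2.png")
v2=(im,c,np.array([239+205*105/400,206+193*110/419])-proj([*C,.104],"wrist",c))
D=[disc(v,.096) for v in (v2,V[0],V[2])]
for d in D:
    for a in range(0,360,30):cv2.line(d,*[(int(132+r*4.4*np.cos(np.radians(a))),int(132-r*4.4*np.sin(np.radians(a)))) for r in(27,30)],(0,0,255),2)
W=[]
for v,a in zip(V,(87,30,146)):
    w=cv2.normalize(wall(v,a),None,0,255,cv2.NORM_MINMAX)
    for t in range(0,360,30):
        x=(a+90-t)%360
        if x<180:cv2.putText(w,str(t),(int(x*2),130),0,.4,(0,0,255),1)
    W.append(w)
W.append(W[0]*0);o=np.zeros((570,800,3),np.uint8);o[:264,:792]=np.hstack(D);o[280:412,:720]=np.hstack(W[:2]);o[430:562,:720]=np.hstack(W[2:]);cv2.imwrite("pics/c4.png",o)
E
```

```text
w3 px off [ 0.23128634 -1.13230962]
w4 px off [ 1.31627219 -0.11806907]
w5 px off [-0.3161481  -2.07606743]
```

View pics/c4.png

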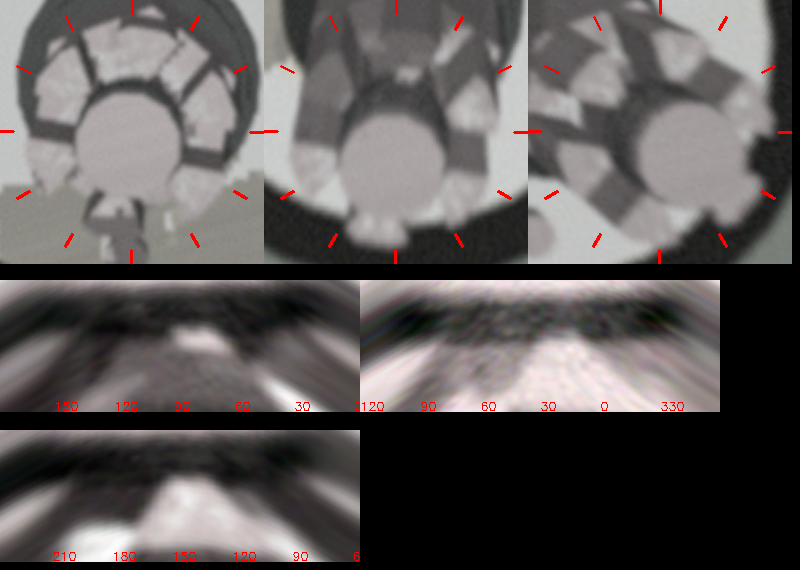

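```bash
python3 -m crank '[0.003,0,0,0,0,-8,1,0.006,0,0,0,0,-16,1,0.009,0,0,0,0,-24,1,0.012,0,0,0,0,-32,1,0.013,-0.002,0,0,0,-38,1]' && python3 -m crank '[0,0,-0.025,-7,-2.8,0,1,0,0,-0.05,-13.9,-5.6,0,1,0,0,-0.05,-13.9,-5.6,0,1,0,0,-0.05,-13.9,-5.6,0,1]' && python3 -c "
from h import *
im,c=shot('w6')" && python3 -m crank '[0.005,0,0,0,0,-8,1,0.01,0,0,0,0,-16,1,0.016,0,0,0,0,-24,1,0.021,0,0,0,0,-32,1,0.025,-0.002,0,0,0,-40,1]' && python3 -m crank '[0.001,0,0,0,0,-8,1,0.002,-0.001,0,0,0,-16,1,0.004,-0.002,0,0,0,-20,1,0.004,-0.002,0,0,0,-20,1,0.004,-0.002,0,0,0,-20,1]' && python3 -c "
from h import *
im,c=shot('w7')" && python3 -m crank '[0.003,-0.005,0,0,0,-8,1,0.005,-0.01,0,0,0,-16,1,0.008,-0.015,0,0,0,-24,1,0.01,-0.02,0,0,0,-32,1,0.012,-0.025,0,0,0,-40,1]' && python3 -m crank '[0,0,0,0,0,-8,1,0,-0.001,0,0,0,-16,1,0,-0.003,0,0,0,-20,1,0,-0.003,0,0,0,-20,1,0,-0.003,0,0,0,-20,1]' && python3 - <<'E'
from h import *
im,c=shot('w8')
o=[]
for n in("w6","w7","w8"):
    c=pickle.load(open(n+".pkl","rb"));im=cv2.imread(f"pics/{n}.png")
    T=np.array(c["extrinsics"]);u=proj([.539,0,.09],"wrist",c);print(n,T[:3,3],u)
    u=u.astype(int);k=im[max(0,u[1]-30):u[1]+30,u[0]-30:u[0]+30]
    k=cv2.resize(k,(266,266),interpolation=cv2.INTER_CUBIC);k=cv2.rotate(k,cv2.ROTATE_180)
    g=cv2.createCLAHE(3,(2,2)).apply(cv2.cvtColor(k,cv2.COLOR_BGR2GRAY));o.append(np.vstack([k,cv2.cvtColor(g,cv2.COLOR_GRAY2BGR)]))
cv2.imwrite("pics/c5.png",np.hstack(o))
E
```

```text
clock: 5.15
ee_pos: [0.5298, 0.0314, 0.1795]
eef_rot: [0.706, -0.308, 0.636, -0.05]
ft_force: [0.5, 0.0, 0.9]
opening: 0.997
clock: 5.55
ee_pos: [0.5278, 0.0291, 0.1287]
eef_rot: [0.691, -0.392, 0.59, -0.14]
ft_force: [0.2, 0.2, 1.5]
opening: 1.0
5.55 [0.5278 0.0291 0.1287] [-0.99  0.68  0.53  2.23  0.85  0.62 -0.92]
clock: 6.1
ee_pos: [0.5549, 0.026, 0.1349]
eef_rot: [0.604, -0.157, 0.688, -0.369]
ft_force: [-0.1, 0.7, -0.4]
opening: 0.997
clock: 6.6
ee_pos: [0.5577, 0.0229, 0.1334]
eef_rot: [0.531, -0.039, 0.706, -0.467]
ft_force: [-0.2, 0.3, -0.1]
opening: 1.001
6.6 [0.5577 0.0229 0.1334] [-0.65  0.85  0.48  1.7   0.12  1.29 -0.93]
clock: 7.15
ee_pos: [0.569, 0.0007, 0.1308]
eef_rot: [0.337, 0.203, 0.679, -0.62]
ft_force: [-0.6, -0.3, -0.6]
opening: 1.002
clock: 7.65
ee_pos: [0.5687, -0.0028, 0.1306]
eef_rot: [-0.225, -0.315, -0.634, 0.669]
ft_force: [-0.3, 0.6, 0.5]
opening: 1.0
7.65 [ 0.5687 -0.0028  0.1306] [-0.34  0.95  0.59  1.51 -0.4   1.63 -1.31]
w6 [0.46285581 0.1866121  0.19686046] [312.58752315 235.9722866 ]
w7 [0.66138611 0.15598508 0.20299813] [311.4663547 228.2501019]
w8 [ 0.73610554 -0.02653864  0.19898492] [313.01238461 232.21073748]
```

View pics/c5.png

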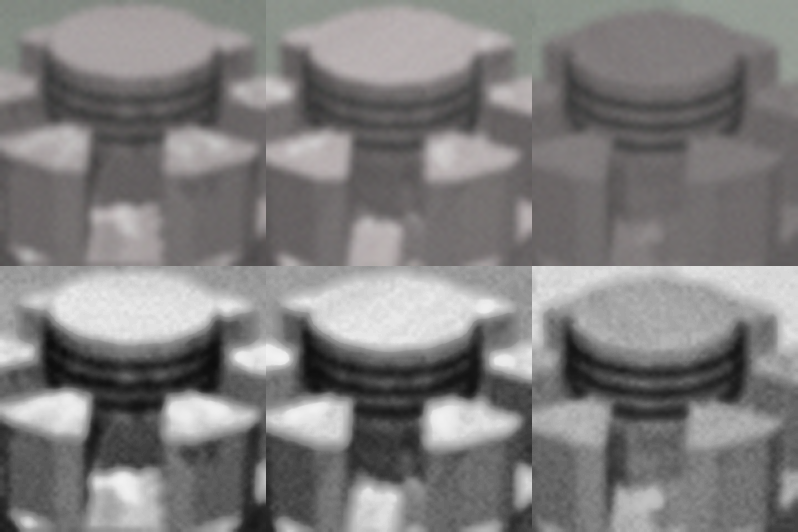

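```bash
python3 - <<'E'
from unw import *
for n,cr,a in(("w6",(133,48),112),("w7",(124,48),52),("w8",(123,50),-8)):
    c=pickle.load(open(n+".pkl","rb"));im=cv2.imread(f"pics/{n}.png");u=proj([*C,.09],"wrist",c).astype(int)
    s=np.array([u[0]-30+(266-cr[0])*60/266,u[1]-30+(266-cr[1])*60/266])-proj([*C,.104],"wrist",c)
    az=np.arange(a-34,a+35,4);z=np.arange(.1,.0779,-.00125)
    A,Z=np.meshgrid(np.radians(az),z);g=cv2.cvtColor(samp(im,c,s,np.stack([C[0]+.012*np.cos(A),C[1]+.012*np.sin(A),Z],-1)),cv2.COLOR_BGR2GRAY)
    print(n,s,"\n      ",*["%4d"%q for q in az])
    for zz,r in zip(z,g):print("%6.2f"%(zz*1e3),*["%4d"%q for q in r])
E
```

```text
w6 [-0.51602195 -2.34303175] 
         78   82   86   90   94   98  102  106  110  114  118  122  126  130  134  138  142  146
100.00   86   82   82   83   82   82   89   98  102   98   88   84   89  100   99   90   91   85
 98.75   66   64   67   67   65   65   69   75   74   73   73   68   70   71   74   74   67   66
 97.50   94   96   93   85   85   86   88   85   85   87   84   84   82   83   90   91   86   83
 96.25  146  145  122   83   76   75   75   79   77   70   68   71   75   78  100  136  144  138
 95.00  179  165  121   84   80   81   91   90   87   79   77   85   91   91  121  167  175  172
 93.75  181  160  113   85   87   92  100  104  103   96   93  100  102  105  129  163  180  184
 92.50  164  146   99   74   85   94   98   98   96   97   96   96   98  104  128  155  166  176
 91.25  159  133   90   74   88   99   94   96  100   97   98   96   95  101  127  151  160  166
 90.00  133  107   80   81   95   95   97   98   96   95   97   96   96   94  109  128  139  143
 88.75  109   91   79   88   98   96   97   97   97   96   96   96   95   99  102  109  113  112
 87
[... 3818 characters left out ...]
5  105  110  110  110
 86.25  108   95   88   91   96  104  110  106  106  106  105  104  101  103  107  106  110  109
 85.00  107   92   89   91   96  103  105  106  108  109  109  105  107  107  109  111  111  112
 83.75  107   93   93  107  106  110  115  116  121  123  115  111  113  112  112  110  112  112
 82.50  105   97  102  122  124  122  129  131  137  134  124  114  115  112  110  111  112  112
 81.25  106   97  109  125  128  127  134  136  134  132  124  109  112  113  112  110  109  110
 80.00  107   98  112  123  128  127  130  129  123  115  110  111  111  111  113  111  112  112
 78.75  107  104  115  126  124  125  125  125  121  113  110  109  111  112  113  111  111  112
```

```bash
cat > st.py <<'E'
from bench import arm
import numpy as np,sys
from scipy.spatial.transform import Rotation as R
s=arm.state();q=s["eef_rot"];M=R.from_quat([q[1],q[2],q[3],q[0]]).as_matrix()
az=np.degrees(np.arctan2(M[1,2],M[0,2]))
print("  t%.2f p%s az%.2f fing%s F%s T%s op%.3f j7 %.2f"%(s["clock"],np.round(np.array(s["ee_pos"])*1e3,1),az,np.round(M[:,0],3),np.round(s["ft_force"],1),np.round(s["ft_torque"],2),s["opening"],s["joint_positions"][6]))
if len(sys.argv)>1 and abs(s["ft_torque"][2])>float(sys.argv[1]):print("STOP");sys.exit(1)
E
python3 -m crank '[-0.006,0,0.01,-1.1,-8,0,1,-0.012,0.001,0.02,-2.2,-16,0,1,-0.018,0.002,0.03,-3.4,-24,0,1,-0.024,0.003,0.035,-4.5,-32,0,1,-0.03,0.003,0.035,-5.6,-40,0,1]' && python3 -m crank '[0,0,0,-0.7,-4.6,0,1,0,0,0,-0.7,-4.6,0,1]' >/dev/null && python3 st.py
for i in 1; do python3 -m crank '[0,0,0,0,0,8,1,0,0,0,0,0,16,1,0,0,0,0,0,24,1,0,0,0,0,0,32,1,0,0,0,0,0,40,1]'>/dev/null; python3 -m crank '[0,0,0,0,0,8,1,0,0,0,0,0,16,1,0,0,0,0,0,24,1,0,0,0,0,0,32,1,0,0,0,0,0,40,1]'>/dev/null; python3 -m crank '[0,0,0,0,0,8,1,0,0,0,0,0,16,1,0,0,0,0,0,24,1,0,0,0,0,0,32,1,0,0,0,0,0,40,1]'>/dev/null; python3 -m crank '[0,0,0,0,0,8,1,0,0,0,0,0,16,1,0,0,0,0,0,24,1,0,0,0,0,0,30,1,0,0,0,0,0,30,1]' >/dev/null; python3 st.py; python3 -m crank '[0,0,0,0,0,0,1,0,0,0,0,0,0,1]'>/dev/null; python3 st.py; done
```

```text
clock: 8.2
ee_pos: [0.5403, 0.0013, 0.1665]
eef_rot: [-0.446, -0.516, -0.485, 0.548]
ft_force: [0.1, -0.1, 0.2]
opening: 0.994
  t8.40 p[535.    2.  165.2] az-97.73 fing[-0.002  0.003 -1.   ] F[0.3 0.6 0.2] T[0.03 0.02 0.05] op1.000 j7 -1.28
  t10.40 p[ 5.407e+02 -3.000e-01  1.648e+02] az52.10 fing[-0.001  0.001 -1.   ] F[-0.4 -0.7 -0.2] T[ 0.03 -0.03  0.01] op1.004 j7 0.81
  t10.60 p[539.6  -0.7 164.8] az51.97 fing[-0.001  0.001 -1.   ] F[ 0.5  0.5 -0.8] T[-0.06  0.01 -0.09] op1.000 j7 0.80
```

```bash
python3 - <<'E'
from h import *
S=dict(w3=(.23,-1.13),w4=(1.32,-.12),w5=(-.32,-2.08),w6=(-.52,-2.34),w7=(1.54,-1.28),w8=(2.26,-2.0))
A=[];b=[]
for n,s in S.items():
    c=pickle.load(open(n+".pkl","rb"));p=np.array([.539,0,.104]);u=proj(p,"wrist",c)
    A.append(np.array([(proj(p+d,"wrist",c)-u)/.001 for d in np.eye(3)[:2]*.001]).T);b.append(s)
x,r,_,_=np.linalg.lstsq(np.vstack(A),np.hstack(b),rcond=None);print(x*1e3,(np.hstack(b)-np.vstack(A)@x).round(1))
E
python3 -m crank '[0,0,-0.03,0,0,0,1,0,0,-0.06,0,0,0,1,0,0,-0.09,0,0,0,1,0,0,-0.098,0,0,0,1,0,0,-0.098,0,0,0,1]' >/dev/null; python3 st.py
```

```text
[ 0.15211787 -0.34480958] [-0.  -1.5  0.8 -0.2 -0.  -2.4 -0.5 -2.6  1.  -1.4  1.7 -1.9]
  t11.10 p[538.2  -0.9  65.8] az52.01 fing[-0.003  0.001 -1.   ] F[-0.1 -0.7  1. ] T[ 0.01 -0.03 -0.01] op1.004 j7 0.79
```

```bash
python3 -m crank '[0.001,0.0005,0,0,0,0,0.3,0.001,0.0005,0,0,0,0,0,0.001,0.0005,0,0,0,0,-0.5,0.001,0.0005,0,0,0,0,-1,0.001,0.0005,0,0,0,0,-1]' 30 >/dev/null; python3 st.py;python3 -m crank '[0,0,0,0,0,0,-1,0,0,0,0,0,0,-1,0,0,0,0,0,0,-1,0,0,0,0,0,0,-1]' 60 >/dev/null; python3 st.py
```

```text
t11.60 p[540.7  -1.2  69.4] az51.98 fing[ 0.001  0.    -1.   ] F[-2.9 -1.1 15.4] T[-0.32  0.76  0.08] op0.256 j7 0.79
  t12.00 p[540.7  -1.3  69.5] az51.98 fing[ 0.001  0.    -1.   ] F[-3.2 -0.9 17.1] T[-0.32  0.84  0.03] op0.242 j7 0.79
```

```bash
python3 - <<'E'
from h import *
a=arm.snapshot("wrist");b=arm.snapshot("side");d=arm.snapshot("scene")
a=cv2.resize(a[180:460,140:500],(400,311));b=cv2.resize(b[170:290,260:400],(400,343),interpolation=cv2.INTER_CUBIC);d=cv2.resize(d[160:280,270:390],(390,390),interpolation=cv2.INTER_CUBIC)
o=np.zeros((600,800,3),np.uint8);o[:311,:400]=a;o[:343,400:]=b;o[311:600,:390]=d[:289];cv2.imwrite("pics/c6.png",o)
E
```

```text
(no output)
```

View pics/c6.png

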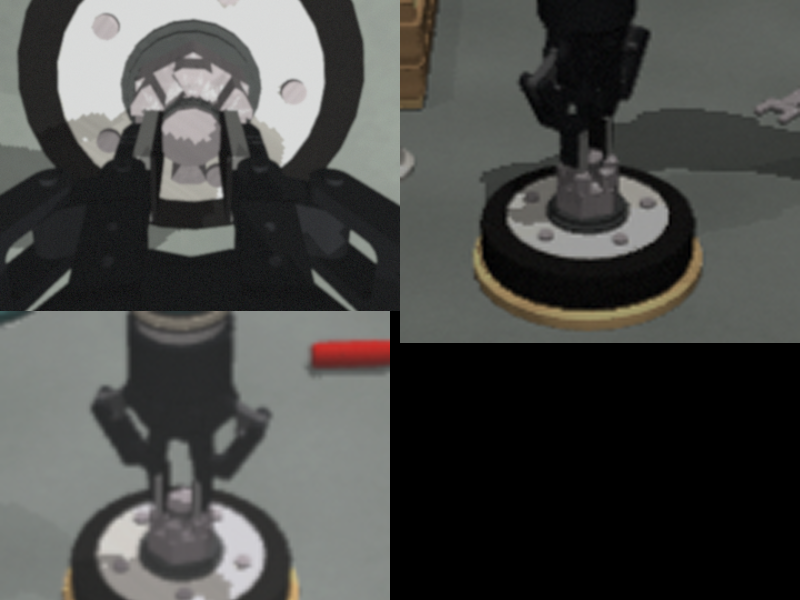

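The jaws ended up around the spindle over the nut top (opening 0.25), with the fingertips higher than I assumed. I'm checking where the tips really are from the open-gripper picture w1, where they show at (185,295) and (440,295).

```bash
python3 - <<'E'
from h import *
c=pickle.load(open("w1.pkl","rb"));p=np.array([.5348,-.0007,.2128])
for d in(0,.013,.025,.035,.045):print(d,[proj(p+[sx,sy,d],"wrist",c).round() for sx in(-.0425,-.055) for sy in(-.011,.011)])
c=arm.camera_info("wrist");s=arm.state();p=np.array(s["ee_pos"]);a=np.radians(52);z=np.array([np.cos(a),np.sin(a),0]);y=np.array([-z[1],z[0],0])
print("now, crop coords")
for d in(0,.01,.02,.03):
    for w in(.012,.023):print(d,w,[((proj(p+z*sg*w+y*.011+[0,0,d],"wrist",c)-[140,180])/.9).round() for sg in(-1,1)])
E
python3 st.py
```

```text
0 [array([229., 294.]), array([226., 253.]), array([204., 294.]), array([201., 253.])]
0.013 [array([223., 306.]), array([220., 263.]), array([196., 306.]), array([192., 262.])]
0.025 [array([216., 319.]), array([212., 273.]), array([188., 319.]), array([183., 273.])]
0.035 [array([210., 332.]), array([206., 283.]), array([180., 332.]), array([174., 283.])]
0.045 [array([203., 346.]), array([198., 294.]), array([171., 346.]), array([164., 294.])]
now, crop coords
0 0.012 [array([165.,  83.]), array([220.,  83.])]
0 0.023 [array([140.,  83.]), array([245.,  83.])]
0.01 0.012 [array([164.,  92.]), array([222.,  92.])]
0.01 0.023 [array([137.,  92.]), array([248.,  92.])]
0.02 0.012 [array([162., 101.]), array([224., 101.])]
0.02 0.023 [array([134., 101.]), array([252., 101.])]
0.03 0.012 [array([160., 111.]), array([226., 111.])]
0.03 0.023 [array([131., 111.]), array([256., 111.])]
  t12.15 p[540.7  -1.2  69.5] az51.98 fing[ 0.001  0.    -1.   ] F[-3.9 -1.5 16.6] T[-0.33  0.82  0.01] op0.247 j7 0.79
```

```bash
python3 -m crank '[-0.0005,0.001,0.012,0,0,0,-1,-0.0005,0.001,0.012,0,0,0,1,-0.0005,0.001,0.012,0,0,0,1,-0.0005,0.001,0.012,0,0,0,1,-0.0005,0.001,0.012,0,0,0,1]' 60 >/dev/null; python3 -m crank '[0,0,0,0,0,0,1,0,0,0,0,0,0,1]' >/dev/null; python3 st.py; python3 -m crank '[0,0,-0.01,0,0,0,1,0,0,-0.018,0,0,0,1,0,0,-0.026,0,0,0,1,0,0,-0.032,0,0,0,1,0,0,-0.034,0,0,0,1]' >/dev/null; python3 -m crank '[0,0,0,0,0,0,1,0,0,0,0,0,0,1]' >/dev/null; python3 st.py
```

```text
t12.85 p[5.397e+02 5.000e-01 7.900e+01] az52.01 fing[-0.     0.001 -1.   ] F[-0.3  0.5  0.6] T[0.05 0.   0.01] op0.997 j7 0.79
  t13.55 p[5.396e+02 5.000e-01 4.480e+01] az52.02 fing[-0.     0.001 -1.   ] F[ 0.1 -0.9 -0.4] T[-0.    0.03 -0.02] op0.998 j7 0.79
```

```bash
python3 -m crank '[-0.0004,-0.0006,0,0,0,0,0.4,-0.0004,-0.0006,0,0,0,0,0.2,-0.0004,-0.0006,0,0,0,0,-0.2,-0.0004,-0.0006,0,0,0,0,-1,-0.0004,-0.0006,0,0,0,0,-1]' 30 >/dev/null; python3 st.py;python3 -m crank '[0,0,0,0,0,0,-1,0,0,0,0,0,0,-1,0,0,0,0,0,0,-1]' 60 >/dev/null; python3 st.py
```

```text
t14.05 p[ 5.393e+02 -1.000e-01  4.520e+01] az52.01 fing[-0.     0.001 -1.   ] F[-1.6  0.6  5.3] T[-0.03  0.2   0.01] op0.536 j7 0.79
  t14.35 p[ 5.393e+02 -1.000e-01  4.540e+01] az52.02 fing[-0.     0.001 -1.   ] F[-1.   0.8  6.7] T[-0.07  0.29 -0.02] op0.525 j7 0.79
```

```bash
T='python3 st.py 0.35'
python3 -m crank '[0,0,0,0,0,-1,-1,0,0,0,0,0,-2,-1,0,0,0,0,0,-3,-1,0,0,0,0,0,-4,-1,0,0,0,0,0,-5,-1]' >/dev/null; $T && python3 -m crank '[0,0,0,0,0,-1,-1,0,0,0,0,0,-2,-1,0,0,0,0,0,-3,-1,0,0,0,0,0,-4,-1,0,0,0,0,0,-5,-1]' >/dev/null; $T && python3 -m crank '[0,0,0,0,0,-1,-1,0,0,0,0,0,-2,-1,0,0,0,0,0,-3,-1,0,0,0,0,0,-4,-1,0,0,0,0,0,-5,-1]' >/dev/null; $T && python3 -m crank '[0,0,0,0,0,-1,-1,0,0,0,0,0,-2,-1,0,0,0,0,0,-3,-1,0,0,0,0,0,-4,-1,0,0,0,0,0,-5,-1]' >/dev/null; $T
```

```text
t14.85 p[ 5.393e+02 -1.000e-01  4.550e+01] az47.01 fing[ 0.     0.001 -1.   ] F[-1.4 -0.6  6.5] T[-0.02  0.3   0.06] op0.526 j7 0.73
  t15.35 p[ 5.394e+02 -1.000e-01  4.540e+01] az42.02 fing[ 0.     0.001 -1.   ] F[-1.   0.2  8.1] T[-0.01  0.31  0.08] op0.524 j7 0.68
  t15.85 p[ 5.394e+02 -1.000e-01  4.540e+01] az37.02 fing[ 0.     0.001 -1.   ] F[-1.4  0.1  8.1] T[-0.03  0.29  0.04] op0.524 j7 0.62
  t16.35 p[ 5.394e+02 -1.000e-01  4.550e+01] az32.02 fing[ 0.001  0.001 -1.   ] F[-1.1 -0.1  7.6] T[-0.02  0.27  0.08] op0.528 j7 0.57
```

```bash
T='python3 st.py 0.35'
python3 -m crank '[0,0,0,0,0,-1,-1,0,0,0,0,0,-2,-1,0,0,0,0,0,-3,-1,0,0,0,0,0,-4,-1,0,0,0,0,0,-5,-1]' >/dev/null; $T && python3 -m crank '[0,0,0,0,0,-1,-1,0,0,0,0,0,-2,-1,0,0,0,0,0,-3,-1,0,0,0,0,0,-4,-1,0,0,0,0,0,-5,-1]' >/dev/null; $T && python3 -m crank '[0,0,0,0,0,-1,-1,0,0,0,0,0,-2,-1,0,0,0,0,0,-3,-1,0,0,0,0,0,-4,-1,0,0,0,0,0,-5,-1]' >/dev/null; $T && python3 -m crank '[0,0,0,0,0,-1,-1,0,0,0,0,0,-2,-1,0,0,0,0,0,-3,-1,0,0,0,0,0,-4,-1,0,0,0,0,0,-5,-1]' >/dev/null; $T && python3 -m crank '[0,0,0,0,0,-1,-1,0,0,0,0,0,-2,-1,0,0,0,0,0,-3,-1,0,0,0,0,0,-4,-1,0,0,0,0,0,-5,-1]' >/dev/null; $T && python3 -m crank '[0,0,0,0,0,-1,-1,0,0,0,0,0,-2,-1,0,0,0,0,0,-3,-1,0,0,0,0,0,-4,-1,0,0,0,0,0,-5,-1]' >/dev/null; $T
```

```text
t16.85 p[539.4  -0.   45.4] az27.02 fing[ 0.001  0.001 -1.   ] F[-1.4  0.6  6.4] T[-0.01  0.27  0.09] op0.523 j7 0.51
  t17.35 p[539.5  -0.   45.4] az22.02 fing[ 0.001  0.001 -1.   ] F[-0.7  0.7  7.2] T[0.02 0.3  0.12] op0.529 j7 0.46
  t17.85 p[539.5   0.   45.4] az17.02 fing[ 0.001  0.001 -1.   ] F[-1.  -0.4  7.6] T[0.   0.26 0.11] op0.523 j7 0.40
  t18.35 p[539.5  -0.   45.4] az12.02 fing[ 0.001  0.001 -1.   ] F[-1.2  0.2  7.4] T[0.03 0.22 0.05] op0.521 j7 0.34
  t18.85 p[539.6  -0.   45.5] az7.02 fing[ 0.001  0.001 -1.   ] F[-1.  -0.5  7.4] T[-0.05  0.21  0.06] op0.520 j7 0.29
  t19.35 p[539.7   0.   45.5] az2.02 fing[ 0.001  0.001 -1.   ] F[-0.9  0.3  8. ] T[-0.    0.22  0.06] op0.531 j7 0.23
```

```bash
T='python3 st.py 0.35'
python3 -m crank '[0,0,0,0,0,-1.5,-1,0,0,0,0,0,-3,-1,0,0,0,0,0,-4.5,-1,0,0,0,0,0,-6,-1,0,0,0,0,0,-7,-1]' >/dev/null; $T && python3 -m crank '[0,0,0,0,0,-1,-1,0,0,0,0,0,-2,-1,0,0,0,0,0,-3,-1,0,0,0,0,0,-4,-1,0,0,0,0,0,-5,-1]' >/dev/null; $T && python3 -m crank '[0,0,0,0,0,-1,-1,0,0,0,0,0,-2,-1,0,0,0,0,0,-3,-1,0,0,0,0,0,-4,-1,0,0,0,0,0,-5,-1]' >/dev/null; $T && python3 -m crank '[0,0,0,0,0,-1,-1,0,0,0,0,0,-2,-1,0,0,0,0,0,-3,-1,0,0,0,0,0,-4,-1,0,0,0,0,0,-5,-1]' >/dev/null; $T && python3 -m crank '[0,0,0,0,0,-1,-1,0,0,0,0,0,-2,-1,0,0,0,0,0,-3,-1,0,0,0,0,0,-4,-1,0,0,0,0,0,-5,-1]' >/dev/null; $T && python3 -m crank '[0,0,0,0,0,-1,-1,0,0,0,0,0,-2,-1,0,0,0,0,0,-3,-1,0,0,0,0,0,-4,-1,0,0,0,0,0,-5,-1]' >/dev/null; $T && python3 -m crank '[0,0,0,0,0,-1,-1,0,0,0,0,0,-2,-1,0,0,0,0,0,-3,-1,0,0,0,0,0,-4,-1,0,0,0,0,0,-5,-1]' >/dev/null; $T  && python3 -m crank '[0,0,0,0,0,-1,-1,0,0,0,0,0,-2,-1,0,0,0,0,0,-3,-1,0,0,0,0,0,-4,-1,0,0,0,0,0,-5,-1]' >/dev/null; $T
```

```text
t19.85 p[539.7   0.   45.4] az-4.98 fing[ 0.002  0.001 -1.   ] F[-1.2  0.5  6.8] T[0.02 0.25 0.12] op0.524 j7 0.15
  t20.35 p[539.7  -0.   45.5] az-9.98 fing[ 0.002  0.001 -1.   ] F[-0.7  0.9  6.9] T[-0.07  0.19  0.07] op0.525 j7 0.10
  t20.85 p[539.7  -0.   45.4] az-14.98 fing[ 0.002  0.001 -1.   ] F[-0.8 -0.6  6.6] T[-0.    0.19  0.06] op0.521 j7 0.04
  t21.35 p[539.8  -0.   45.5] az-19.98 fing[ 0.002  0.001 -1.   ] F[-1.8  0.5  6.9] T[0.03 0.22 0.1 ] op0.524 j7 -0.01
  t21.85 p[ 5.398e+02 -1.000e-01  4.540e+01] az-24.98 fing[ 0.002  0.001 -1.   ] F[-0.3  0.3  6.9] T[0.06 0.17 0.07] op0.521 j7 -0.07
  t22.35 p[ 5.399e+02 -1.000e-01  4.550e+01] az-29.98 fing[ 0.002  0.001 -1.   ] F[-1.8 -0.4  6.4] T[0.02 0.15 0.11] op0.525 j7 -0.13
  t22.85 p[ 5.399e+02 -1.000e-01  4.540e+01] az-34.98 fing[ 0.002  0.001 -1.   ] F[-0.9  1.1  6.8] T[-0.04  0.15  0.09] op0.523 j7 -0.19
  t23.35 p[ 5.40e+02 -1.00e-01  4.55e+01] az-39.98 fing[ 0.003  0.001 -1.   ] F[-0.7 -0.2  6.6] T[0.02 0.15 0.14] op0.522 j7 -0.24
```

```bash
T='python3 st.py 0.35'
python3 -m crank '[0,0,0,0,0,-1,-1,0,0,0,0,0,-2,-1,0,0,0,0,0,-3,-1,0,0,0,0,0,-4,-1,0,0,0,0,0,-5,-1]' >/dev/null; $T && python3 -m crank '[0,0,0,0,0,-1,-1,0,0,0,0,0,-2,-1,0,0,0,0,0,-3,-1,0,0,0,0,0,-4,-1,0,0,0,0,0,-5,-1]' >/dev/null; $T && python3 -m crank '[0,0,0,0,0,-1,-1,0,0,0,0,0,-2,-1,0,0,0,0,0,-3,-1,0,0,0,0,0,-4,-1,0,0,0,0,0,-5,-1]' >/dev/null; $T && python3 -m crank '[0,0,0,0,0,-1,-1,0,0,0,0,0,-2,-1,0,0,0,0,0,-3,-1]' >/dev/null; $T
```

```text
t23.85 p[ 5.40e+02 -2.00e-01  4.55e+01] az-44.69 fing[ 0.002 -0.    -1.   ] F[-0.3 -0.2  6.9] T[-0.12  0.12  0.79] op0.523 j7 -0.30
STOP
  t23.85 p[ 5.40e+02 -2.00e-01  4.55e+01] az-44.69 fing[ 0.002 -0.    -1.   ] F[-0.3 -0.2  6.9] T[-0.12  0.12  0.79] op0.523 j7 -0.30
STOP
  t23.85 p[ 5.40e+02 -2.00e-01  4.55e+01] az-44.69 fing[ 0.002 -0.    -1.   ] F[-0.3 -0.2  6.9] T[-0.12  0.12  0.79] op0.523 j7 -0.30
STOP
  t23.85 p[ 5.40e+02 -2.00e-01  4.55e+01] az-44.69 fing[ 0.002 -0.    -1.   ] F[-0.3 -0.2  6.9] T[-0.12  0.12  0.79] op0.523 j7 -0.30
STOP
```

```bash
T='python3 st.py'
python3 -m crank '[0,0,0,0,0,-1.2,-1,0,0,0,0,0,-2.4,-1,0,0,0,0,0,-3.6,-1,0,0,0,0,0,-4.8,-1,0,0,0,0,0,-6,-1]' >/dev/null; $T && python3 -m crank '[0,0,0,0,0,-1.2,-1,0,0,0,0,0,-2.4,-1,0,0,0,0,0,-3.6,-1,0,0,0,0,0,-4.8,-1,0,0,0,0,0,-6,-1]' >/dev/null; $T && python3 -m crank '[0,0,0,0,0,-1.2,-1,0,0,0,0,0,-2.4,-1,0,0,0,0,0,-3.6,-1,0,0,0,0,0,-4.8,-1,0,0,0,0,0,-6,-1]' >/dev/null; $T && python3 -m crank '[0,0,0,0,0,-1.2,-1,0,0,0,0,0,-2.4,-1,0,0,0,0,0,-3.6,-1,0,0,0,0,0,-4.8,-1,0,0,0,0,0,-6.5,-1]' >/dev/null; $T;  python3 -m crank '[0,0,0,0,0,0,-1,0,0,0,0,0,0,-1]' >/dev/null; $T
```

```text
t24.35 p[ 5.40e+02 -2.00e-01  4.54e+01] az-50.70 fing[ 0.002 -0.    -1.   ] F[-0.6  0.   6.5] T[-0.05  0.12  0.77] op0.523 j7 -0.37
  t24.85 p[ 5.40e+02 -2.00e-01  4.55e+01] az-56.70 fing[ 0.003 -0.001 -1.   ] F[-0.8 -0.9  6.1] T[-0.06  0.16  0.86] op0.524 j7 -0.44
  t25.35 p[ 5.401e+02 -3.000e-01  4.550e+01] az-62.70 fing[ 0.003 -0.001 -1.   ] F[-0.5 -0.4  6.7] T[-0.07  0.15  0.8 ] op0.528 j7 -0.51
  t25.85 p[ 5.401e+02 -3.000e-01  4.550e+01] az-69.21 fing[ 0.003 -0.001 -1.   ] F[-0.2 -0.9  5.8] T[-0.11  0.13  0.85] op0.523 j7 -0.59
  t26.05 p[ 5.401e+02 -3.000e-01  4.550e+01] az-69.23 fing[ 0.003 -0.001 -1.   ] F[-0.4 -0.7  6.2] T[-0.15  0.11  0.59] op0.521 j7 -0.59
```

```bash
python3 -m crank '[0,0,0,0,0,0,1,0,0,0,0,0,0,1,0,0,0,0,0,0,1,0,0,0.04,0,0,0,1,0,0,0.085,0,0,0,1]' >/dev/null; python3 st.py
python3 -m crank '[0,0,0,0,0,8.4,1,0,0,0,0,0,16.8,1,0,0,0,0,0,25.2,1,0,0,0,0,0,33.6,1,0,0,0,0,0,42,1]' >/dev/null; python3 -m crank '[0,0.005,0,0,0,8.4,1,-0.003,0.01,0,0,0,16.8,1,-0.005,0.015,0,0,0,25.2,1,-0.008,0.02,0,0,0,33.6,1,-0.011,0.028,0,0,0,42,1]' >/dev/null; python3 -m crank '[0,0,0,0,0,6,1,0,0,0,-8,-3.1,6,1,0,0,0,-15,-5.8,6,1,0,0,0,-22,-8.4,6,1,0,0,0,-30,-11.5,6,1]' >/dev/null;  python3 -m crank '[0,0,0,-7,-2.7,0,1,0,0,0,-12,-4.6,0,1,0,0,0,-12,-4.6,0,1,0,0,0,-12,-4.6,0,1]' >/dev/null; python3 st.py; python3 - <<'E'
from unw import *
im,c=shot("w9");T=np.array(c["extrinsics"]);print(T[:3,3],np.degrees(np.arctan2(T[1,3],T[0,3]-.539)))
k=[]
for n in("w6","w9"):
    c=pickle.load(open(n+".pkl","rb"));im=cv2.imread(f"pics/{n}.png");u=proj([*C,.09],"wrist",c).astype(int);print(n,u)
    k.append(cv2.rotate(cv2.resize(im[u[1]-32:u[1]+32,u[0]-28:u[0]+28],(399,456),interpolation=cv2.INTER_CUBIC),cv2.ROTATE_180))
cv2.imwrite("pics/c7.png",np.hstack(k))
E
```

```text
t26.55 p[537.3  -0.  129.1] az-69.51 fing[-0.004 -0.001 -1.   ] F[1.6 1.3 0.7] T[ 0.07 -0.05  0.06] op0.998 j7 -0.71
  t28.45 p[527.8  27.8 129.4] az21.53 fing[ 0.27  -0.632 -0.726] F[-0.1 -0.2  0.6] T[ 0.64  0.28 -0.04] op0.998 j7 -0.35
28.45 [0.5278 0.0278 0.1294] [-1.23  0.85  0.96  2.25  0.27  0.37 -0.35]
[0.46315067 0.18322554 0.20236569] 112.48794177315006
w6 [312 235]
w9 [311 236]
```

View pics/c7.png

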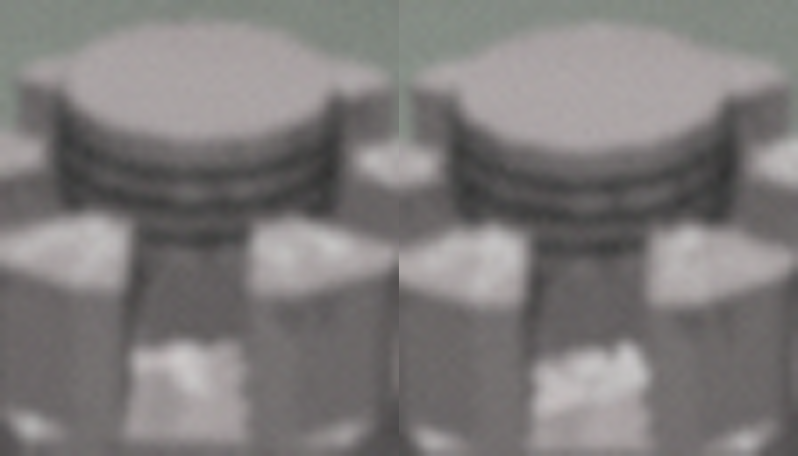

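```bash
python3 - <<'E'
from unw import *
for n,cr in(("w6",(200,82)),("w9",(198,84))):
    c=pickle.load(open(n+".pkl","rb"));im=cv2.imread(f"pics/{n}.png");u=proj([*C,.09],"wrist",c).astype(int)
    s=np.array([u[0]-28+(399-cr[0])/7.125,u[1]-32+(456-cr[1])/7.125])-proj([*C,.104],"wrist",c)
    a=112;az=np.arange(a-34,a+35,4);z=np.arange(.09,.0779,-.00125)
    A,Z=np.meshgrid(np.radians(az),z);g=cv2.cvtColor(samp(im,c,s,np.stack([C[0]+.012*np.cos(A),C[1]+.012*np.sin(A),Z],-1)),cv2.COLOR_BGR2GRAY)
    print(n,s,"\n      ",*["%4d"%q for q in az])
    for zz,r in zip(z,g):print("%6.2f"%(zz*1e3),*["%4d"%q for q in r])
    # floor plane z=82: t lateral, r radial along az 110
    e=np.radians(110.5);R=np.array([np.cos(e),np.sin(e)]);L=np.array([-R[1],R[0]])
    t=np.arange(-8,8.1,1)/1e3;r=np.arange(22,-5,-2)/1e3
    P=np.array([[[*(C+R*q+L*w),.082] for w in t] for q in r]);g=cv2.cvtColor(samp(im,c,s,P),cv2.COLOR_BGR2GRAY)
    print("  r\\t",*["%4d"%(w*1e3) for w in t])
    for q,row in zip(r,g):print("%5.0f"%(q*1e3),*["%4d"%w for w in row])
E
```

```text
w6 [-0.58619738 -1.02473601] 
         78   82   86   90   94   98  102  106  110  114  118  122  126  130  134  138  142  146
 90.00  155  125   84   77   93   98   94   95   99   98   98   97   96   99  123  148  156  163
 88.75  124   98   77   84   95   95   97   97   96   94   96   96   96   96  106  119  129  135
 87.50  107   92   82   91   98   95   96   98   97   97   97   95   96   99  103  109  112  106
 86.25  105   90   88  100  100   98   97   99   97   97   97   98   94   97  102  112  112  106
 85.00  106   94   95  111  108  115  135  152  150  132  120  130  128  116  108  112  113  113
 83.75  106   97  123  152  160  169  186  199  192  180  166  160  155  135  110  110  111  112
 82.50  106  106  144  178  175  173  179  191  195  186  172  161  158  148  125  113  113  112
 81.25  107  103  132  157  155  152  159  176  192  188  174  162  161  147  124  115  112  112
 80.00  107  100  128  151  152  148  151  156  170  175  172  163  158  140  117  110  110  114
 78.75  105  109  139  152  149  147  149  152  160  165  164  161  161  152  131  113  113  111
  r
[... 3123 characters left out ...]
150  156  177  190  191  180  192  192  147  116  114  114  110
    8  113  107   89  105  114  119  139  148  153  136  173  166  119  109  112  113  110
    6  113  101   90  100  101   98  102  103  101  103  118  112  106  109  112  109  102
    4  112   98   85   95   99   98   99  100  100   98   95   99  103  109  110  103   94
    2  113   97   79   90   96   97   97  100   99   98   97   96  102  113  112  103  103
    0  135  111   79   88   98   98   98   99   99   97   98   98  113  140  144  144  143
   -2  161  131   79   85   99   96   98   98  101   98   98   96  123  155  168  168  170
   -4  163  132   79   79   93   98  100  101   97   94   96   99  124  158  173  174  174
```

```bash
python3 - <<'E'
from unw import *
from scipy.ndimage import gaussian_filter1d as gf
for n in("w6","w7","w8","w9"):
    c=pickle.load(open(n+".pkl","rb"));g=cv2.cvtColor(cv2.imread(f"pics/{n}.png"),cv2.COLOR_BGR2GRAY).astype(float)
    T=np.array(c["extrinsics"]);d=T[:2,3]-C;d/=np.linalg.norm(d)
    f=lambda r,z:proj([*(C+d*r),z],"wrist",c)
    far,near,b12,b7,ht=f(-.012,.104),f(.012,.104),f(.012,.082),f(.007,.082),f(.012,.091)
    x=int(round(far[0]))
    for xo in(-2,0,2):
        col=g[:,x+xo-1:x+xo+2].mean(1);r0,r1=int(b12[1])-16,int(far[1])+8
        if xo==0:print(n,"far %.1f near %.1f hole top %.1f base12 %.1f base7 %.1f"%tuple(q[1] for q in(far,near,ht,b12,b7)),"rows from",r0)
        print("  ",*[int(v) for v in col[r0:r1]])
E
```

```text
109 110 109 108 109 113 124 145 158 163 163 163 165 170 174 173 171 171 171 158 132 104 97 96 96 95 96 97 97 95 95 95 93 87 72 66 73 84 81 73 74 87 88 78 73 88 103 111 120 139 158 163 164 164 164 163 165 165 164 165 162 162 161 161 158 149 138 132 130 130 132 131 131 130
w6 far 264.5 near 247.7 hole top 227.9 base12 214.9 base7 219.1 rows from 198
   110 111 108 107 106 110 122 143 159 164 163 162 164 172 183 189 189 188 187 175 146 112 96 96 96 95 95 97 98 97 96 99 98 92 75 70 78 87 80 73 81 97 97 83 77 89 104 113 122 142 159 164 164 164 164 164 164 166 165 164 162 163 160 160 159 149 139 132 128 128 130 131 130 129
   109 110 109 108 107 109 122 142 156 159 158 154 155 159 170 180 187 193 197 187 159 120 99 96 96 96 96 96 97 97 96 100 103 99 82 74 82 87 80 74 80 95 98 84 80 91 104 111 121 141 159 164 163 165 165 164 163 166 164 165 163 162 160 159 157 145 134 130 128 131 130 131 130 130
   109 109 108 106 106 115 131 143 138 129 126 124 128 129 133 134 133 126 121 113 106 104 103 103 104 100 96 90 88 92 93 97 98 89 78 78 91 97 87 76 84 94 88 77 82 98 109 112 130 157 175 180 178 178
[... 1855 characters left out ...]
6 166 166 167 165 164 163 162 164 162 154 140 134 134 133 134 133 131
w9 far 265.0 near 247.1 hole top 227.6 base12 214.8 base7 219.3 rows from 198
   108 109 107 106 106 113 132 149 157 157 155 155 159 173 183 184 180 184 185 173 146 116 100 98 99 98 97 98 96 98 99 103 103 93 76 75 84 85 76 74 88 96 89 77 86 98 106 114 134 155 165 165 166 167 166 166 167 167 166 166 166 165 163 162 163 159 149 138 135 134 133 134 133 131
   106 107 104 106 107 112 129 146 151 151 151 152 166 181 188 188 182 175 167 150 126 106 99 97 99 96 97 98 98 96 97 97 96 88 77 75 83 87 77 67 77 89 83 72 81 97 105 112 130 152 165 166 166 167 166 166 167 166 167 168 164 164 163 162 161 155 146 137 135 135 133 135 134 132
```

```bash
python3 -m crank '[0,0.01,0.03,7.5,2.9,0,1,-0.01,0.03,0.06,15,5.7,0,1,-0.025,0.075,0.07,22.4,8.6,0,1,-0.04,0.12,0.07,29.8,11.4,0,1,-0.055,0.165,0.07,37.3,14.3,0,1]' >/dev/null;python3 -m crank '[-0.01,0.04,0,4.7,1.8,0,1,-0.02,0.085,0,4.7,1.8,0,1,-0.03,0.127,0,4.7,1.8,0,1,-0.03,0.127,0,4.7,1.8,0,1,-0.03,0.127,0,4.7,1.8,0,1]' >/dev/null; python3 -m crank '[0,0,0,0,0,8,1,0,0,0,0,0,8,1,0,0,0,0,0,8,1]' >/dev/null; python3 st.py; python3 - <<'E'
from h import *
im,c=shot("p1");g=cv2.cvtColor(im,cv2.COLOR_BGR2GRAY)
print(proj([.443,.32,.036],"wrist",c),proj([.48,.257,.012],"wrist",c))
E
```

```text
t29.80 p[444.1 317.4 200.6] az27.80 fing[ 0.011  0.038 -0.999] F[ 0.2 -0.2  0. ] T[-0.06  0.    0.01] op0.997 j7 0.05
29.8 [0.4441 0.3174 0.2006] [-0.98  0.38  0.38  2.05 -0.25  0.72  0.05]
[307.94975198 206.79442614] [310.8625216  271.55915081]
```

```bash
python3 - <<'E'
from h import *
c=pickle.load(open("p1.pkl","rb"));im=cv2.imread("pics/p1.png");g=cv2.cvtColor(im,cv2.COLOR_BGR2GRAY)
r=g[160:295,250:370];print("median",np.median(r))
for nm,m in(("dark",r<np.median(r)-30),("bright",r>np.median(r)+18)):
    n,l,st,ce=cv2.connectedComponentsWithStats(m.astype(np.uint8))
    for i in range(1,n):
        if st[i,4]>25:
            p=np.argwhere(l==i)[:,::-1].astype(np.float32);print(nm,st[i,4],ce[i]+[250,160],"rect",[np.round(q,1) for q in cv2.minAreaRect(p+np.float32([250,160]))])
for y in range(170,290,4):print(y,*[int(v) for v in g[y,280:340:2]])
E
```

```text
median 117.0
dark 481 [308.01663202 200.13929314] rect [array([308.1, 200.6]), array([13.2, 39.2]), np.float64(1.6)]
dark 2249 [310.67007559 283.67407737] rect [array([309.5, 279. ]), array([ 30., 119.]), np.float64(90.0)]
bright 128 [307.8515625 243.671875 ] rect [array([307.5, 246. ]), array([48.,  5.]), np.float64(90.0)]
170 116 114 115 115 116 116 115 117 118 115 118 116 118 118 116 117 116 117 116 115 113 118 115 114 115 119 120 118 117 115
174 113 115 114 115 116 119 115 116 114 116 118 115 114 114 116 114 114 117 116 116 113 111 113 115 117 115 117 119 115 118
178 116 115 116 116 117 114 114 113 114 113 115 113 113 113 116 114 113 116 115 115 114 112 115 115 114 116 115 116 115 117
182 117 118 115 116 114 118 115 113 112 112 113 87 62 56 59 60 64 99 117 115 116 113 112 114 113 115 114 118 118 116
186 116 117 119 116 119 112 110 109 110 108 111 81 58 53 59 58 54 70 109 117 117 114 116 116 115 116 116 119 115 117
190 114 114 113 116 117 111 108 109 107 107 111 85 74 73 72 71 73 76 110 116 112 113 115 117 114 117 118 117 116 117
194 114 118 115 116 116 111 106 109 109 109 109 81 
[... 2069 characters left out ...]
 120 120 121 123 122 119 120 118 118 121 122 122 122 121 121
266 120 121 123 122 123 123 122 120 120 120 120 113 108 125 141 117 118 122 120 119 120 120 121 120 123 122 121 122 121 122
270 122 116 122 122 119 122 122 121 120 120 119 118 113 125 140 118 120 122 123 118 120 117 121 120 120 120 120 120 122 120
274 109 107 117 112 110 103 91 88 88 87 84 83 83 88 92 83 87 103 117 120 119 121 118 114 110 100 90 86 91 102
278 83 86 84 86 85 82 84 82 86 87 83 87 87 85 85 86 84 86 85 84 87 80 81 86 80 83 84 84 81 84
282 84 82 79 85 85 83 84 85 84 83 81 85 84 85 83 84 84 85 82 83 86 85 84 84 84 85 84 84 84 83
286 85 84 84 83 82 85 83 83 82 84 83 84 85 86 87 83 86 82 83 83 84 86 83 83 84 82 82 84 82 84
```

```bash
python3 - <<'E'
from h import *
c=pickle.load(open("p1.pkl","rb"))
t=ray("wrist",(308.3,204),.036,c);e1=ray("wrist",(308.3,189),.036,c);e2=ray("wrist",(308.3,219),.036,c);a=ray("wrist",(308,226),.015,c);b=ray("wrist",(307.7,270),.015,c);k=ray("wrist",(308.3,222),.02,c)
d=(b-a)[:2];az=np.degrees(np.arctan2(d[1],d[0]));u=d/np.linalg.norm(d)
print("tab",t,"len",np.linalg.norm(e1-e2)*1e3,"shaft az",az,"perp err shaft-vs-tab mm",1e3*(u[0]*(a-t)[1]-u[1]*(a-t)[0]),"collar dist",1e3*np.dot((k-t)[:2],u))
E
```

```text
tab [0.44206802 0.32247086 0.036     ] len 28.09454426813259 shaft az -62.67388177132165 perp err shaft-vs-tab mm 0.2852852685221244 collar dist 20.821345189064754
```

```bash
python3 -m crank '[-0.0016,0.0041,-0.03,-2.2,0.6,-0.4,-0.2,-0.0016,0.0041,-0.07,-2.2,0.6,-0.4,-0.2,-0.0016,0.0041,-0.11,-2.2,0.6,-0.4,-0.2,-0.0016,0.0041,-0.15,-2.2,0.6,-0.4,-0.2,-0.0016,0.0041,-0.155,-2.2,0.6,-0.4,-0.2]' >/dev/null; python3 -m crank '[0,0,-0.01,0,0,0,-0.2,0,0,-0.02,0,0,0,-0.2,0,0,-0.02,0,0,0,-0.2,0,0,-0.02,0,0,0,-0.2]' >/dev/null; python3 st.py; python3 -m crank '[0,0,-0.005,0,0,0,-0.2,0,0,-0.01,0,0,0,-0.2,0,0,-0.015,0,0,0,-0.2,0,0,-0.015,0,0,0,-0.2]' >/dev/null; python3 st.py
```

```text
t30.75 p[442.1 324.4  25.6] az27.81 fing[ 0.001 -0.    -1.   ] F[0.5 0.1 0.6] T[ 0.04 -0.02  0.01] op0.402 j7 0.14
  t31.15 p[441.  323.6   8.9] az27.82 fing[-0.001 -0.002 -1.   ] F[-1.4  0.5 -0.5] T[-0.03 -0.01 -0.05] op0.403 j7 0.15
```

```bash
python3 -m crank '[0.0012,-0.002,-0.004,0,0,0,-0.2,0.0012,-0.002,-0.008,0,0,0,-0.2,0.0012,-0.002,-0.008,0,0,0,-0.2]' >/dev/null; python3 st.py; python3 -m crank '[0,0,-0.003,0,0,0,-0.2,0,0,-0.006,0,0,0,-0.2,0,0,-0.006,0,0,0,-0.2]' >/dev/null; python3 st.py
```

```text
t31.45 p[442.4 321.5   1. ] az27.80 fing[-0.001 -0.002 -1.   ] F[-0.1 -0.2 -0.3] T[-0.03  0.01 -0.06] op0.398 j7 0.16
  t31.75 p[442.3 321.8  -4.8] az27.83 fing[-0.001 -0.002 -1.   ] F[0.9 0.2 1.3] T[ 0.01  0.02 -0.03] op0.400 j7 0.16
```

```bash
python3 -m crank '[0,0,-0.004,0,0,0,-0.2,0,0,-0.008,0,0,0,-0.2,0,0,-0.008,0,0,0,-0.2]' >/dev/null; python3 st.py; python3 -m crank '[0,0,0,0,0,0,-0.6,0,0,0,0,0,0,-1,0,0,0,0,0,0,-1,0,0,0,0,0,0,-1,0,0,0,0,0,0,-1]' 40 >/dev/null; python3 st.py
```

```text
t32.05 p[442.3 321.7 -13. ] az27.82 fing[-0.001 -0.002 -1.   ] F[ 0.  -0.1  0.4] T[ 0.   -0.01 -0.02] op0.402 j7 0.17
  t32.55 p[442.7 321.9 -12.4] az27.82 fing[-0.    -0.001 -1.   ] F[-0.3 -0.5 -1. ] T[-0.04  0.01 -0.02] op0.134 j7 0.17
```

```bash
python3 -m crank '[0,0,0.02,0,0,0,-1,0,0,0.05,0,0,0,-1,0,0,0.0745,0,0,0,-1,0.008,-0.03,0.0745,0,0,-2,-1,0.016,-0.06,0.0745,0,0,-4,-1]' >/dev/null; python3 st.py; python3 -m crank '[0.01,-0.04,0,0,0,-2,-1,0.02,-0.08,0,0,0,-3.2,-1,0.03,-0.12,0,0,0,-3.2,-1,0.0403,-0.1545,0,0,0,-3.2,-1,0.0403,-0.1545,0,0,0,-3.2,-1]' >/dev/null; python3 -m crank '[0,0,0,0,0,0,-1,0,0,0,0,0,0,-1]' >/dev/null; python3 st.py; python3 -c "
from h import *
shot('p2');[cv2.imwrite(f'pics/{n}2.png',arm.snapshot(n)) for n in ('scene','side')]"
```

```text
t33.05 p[459.  263.1  63. ] az23.95 fing[ 0.001  0.001 -1.   ] F[-0.4  0.2 -1.1] T[-0.01  0.01  0.04] op0.132 j7 0.18
  t33.75 p[498.4 108.7  61.9] az20.72 fing[-0.001 -0.001 -1.   ] F[-0.9  0.4 -1.5] T[0.03 0.   0.01] op0.130 j7 0.40
33.75 [0.4984 0.1087 0.0619] [-0.49  0.57  0.25  2.2  -0.34  0.41  0.4 ]
```

```bash
python3 - <<'E'
from h import *
c=pickle.load(open("p2.pkl","rb"));im=cv2.imread("pics/p2.png");g=cv2.cvtColor(im,cv2.COLOR_BGR2GRAY)
a=np.radians(20.72-90);u=np.array([np.cos(a),np.sin(a),0]);L=np.array([-u[1],u[0],0]);p=np.array([.4984,.1087,.0865+.0003])
w=np.arange(-10,10.1,1)/1e3
print("w  ",*["%3d"%(q*1e3) for q in w])
for s in(.03,.04,.05,.06,.07,.076,.08,.084):
    uv=np.array([proj(p+u*s+L*q,"wrist",c) for q in w],np.float32);print("%.3f"%s,*["%3d"%v for v in cv2.remap(g,uv[:,0],uv[:,1],1)[:,0]],uv[10].round())
ax=np.array([.5395,-.0002,.104]);print("spindle line offset mm",1e3*np.dot(ax-p,L),"ahead",1e3*np.dot(ax-p,u))
w=np.arange(-18,18.1,1.5)/1e3
for s in(-.004,0,.004):
    uv=np.array([proj(ax+u*s+L*q,"wrist",c) for q in w],np.float32);print("sp",s,*["%3d"%v for v in cv2.remap(g,uv[:,0],uv[:,1],1)[:,0]])
E
```

```text
w   -10  -9  -8  -7  -6  -5  -4  -3  -2  -1   0   1   2   3   4   5   6   7   8   9  10
0.030  29  23  82 144 148 147 115  86 101 108 108  98 112 145 149 147 104  29  32  23  18 [314. 358.]
0.040  44  43  91 107 112 109  93  89 102 108 108  97 114 146 145 146 139  80  47  66  33 [314. 377.]
0.050 146 146 148 151 150 150 121  90 103 108 106  98 113 146 147 148 148 148 147 146 109 [314. 395.]
0.060  23  17  20  25  18  22  23  18  21  23  23  22  21  23  22  14  25  25  23  21  24 [313. 412.]
0.070  18  19  22  16  22  19  23  21  21  20  20  21  18  22  25  21  22  22  21  23  20 [313. 429.]
0.076  24  13  17  19  23  14  20  25  21  18  23  22  21  20  21  21  20  23  20  17  25 [313. 439.]
0.080  27  16  21  23  22  23  22  19  22  23  20  21  16  21  18  18  19  22  24  22  20 [313. 446.]
0.084  23  24  20  18  19  17  20  24  24  21  16  22  18  21  18  22  24  20  22  23  15 [313. 452.]
spindle line offset mm -0.08729126881059979 ahead 116.3976476576498
sp -0.004   0   0   0   0   0   0   0   0   0   0   0   0   0   0   0   0   0   0   0   0   0   0   0   0   0
sp 0   0   0   0   0   0   0   0   0   0   0   0   0   0   0   0   0   0   0   0   0   0   0   0   0   0
sp 0.004   0   0   0   0   0   0   0   0   0   0   0   0   0   0   0   0   0   0   0   0   0   0   0   0   0
```

```bash
cat > ck.py <<'E'
import sys,subprocess,numpy as np
from bench import arm
s=arm.state();f=np.array(s["ft_force"]);p=np.array(s["ee_pos"])
u=np.array([.3538,-.9353]);d=np.array([.5395,-.0002])-p[:2]
print("ahead %.1f lat %.2f z %.1f F %s T %s op %.3f t%.2f"%(d@u*1e3,(d[1]*u[0]-d[0]*u[1])*1e3,p[2]*1e3,f.round(1),np.round(s["ft_torque"],2),s["opening"],s["clock"]))
if np.hypot(f[0],f[1])>4 or abs(f[2]+1.3)>4:print("STOP");sys.exit(1)
E
T='python3 ck.py'
python3 -m crank '[0.0011,-0.0028,0,0,0,0,-1,0.0021,-0.0056,0,0,0,0,-1,0.0032,-0.0084,0,0,0,0,-1,0.0044,-0.0117,0,0,0,0,-1]' >/dev/null; $T && python3 -m crank '[0.0009,-0.0023,0,0,0,0,-1,0.0018,-0.0047,0,0,0,0,-1,0.0027,-0.007,0,0,0,0,-1,0.0035,-0.0094,0,0,0,0,-1,0.0044,-0.0117,0,0,0,0,-1]' >/dev/null; $T && python3 -m crank '[0.0009,-0.0023,0,0,0,0,-1,0.0018,-0.0047,0,0,0,0,-1,0.0027,-0.007,0,0,0,0,-1,0.0035,-0.0094,0,0,0,0,-1,0.0044,-0.0117,0,0,0,0,-1]' >/dev/null; $T && python3 -m crank '[0.0009,-0.0023,0,0,0,0,-1,0.0018,-0.0047,0,0,0,0,-1,0.0027,-0.007,0,0,0,0,-1,0.0035,-0.0094,0,0,0,0,-1,0.0044,-0.0117,0,0,0,0,-1]' >/dev/null; $T
```

```text
ahead 102.2 lat -0.11 z 62.1 F [ 0.2 -0.8 -0.9] T [0.   0.01 0.02] op 0.128 t34.30
ahead 89.8 lat -0.02 z 62.1 F [-0.3  0.4 -1.1] T [ 0.07  0.05 -0.02] op 0.131 t34.80
ahead 77.3 lat -0.04 z 62.1 F [ 0.5  0.3 -1.5] T [-0.05  0.01  0.  ] op 0.127 t35.30
ahead 64.8 lat -0.03 z 62.1 F [ 0.1 -0.4 -2. ] T [-0.08  0.02  0.  ] op 0.132 t35.80
```

```bash
T='python3 ck.py'
python3 -m crank '[0.0009,-0.0023,0,0,0,0,-1,0.0018,-0.0047,0,0,0,0,-1,0.0027,-0.007,0,0,0,0,-1,0.0035,-0.0094,0,0,0,0,-1,0.0042,-0.0112,0,0,0,0,-1]' >/dev/null; $T && python3 -m crank '[0.0003,-0.0008,0,0,0,0,-1,0.0007,-0.0019,0,0,0,0,-1,0.0007,-0.0019,0,0,0,0,-1]' >/dev/null; $T && python3 -m crank '[0.0003,-0.0008,0,0,0,0,-1,0.0005,-0.0014,0,0,0,0,-1,0.0005,-0.0014,0,0,0,0,-1]' >/dev/null; $T && python3 -m crank '[0.0003,-0.0009,0,0,0,0,-1,0.0003,-0.0009,0,0,0,0,-1]' >/dev/null; $T && python3 -m crank '[0.0003,-0.0009,0,0,0,0,-1,0.0003,-0.0009,0,0,0,0,-1]' >/dev/null; $T && python3 -m crank '[0.0003,-0.0009,0,0,0,0,-1,0.0003,-0.0009,0,0,0,0,-1]' >/dev/null; $T && python3 -m crank '[0.0003,-0.0009,0,0,0,0,-1,0.0003,-0.0009,0,0,0,0,-1]' >/dev/null; $T
```

```text
ahead 52.7 lat 0.02 z 62.1 F [-0.7 -1.4 -0.7] T [ 0.02  0.01 -0.01] op 0.128 t36.30
ahead 50.9 lat -0.03 z 62.1 F [-0.3 -0.3 -1.4] T [ 0.01 -0.07 -0.05] op 0.130 t36.60
ahead 49.4 lat 0.03 z 62.1 F [-0.2  0.1 -1.6] T [-0.04  0.03  0.03] op 0.132 t36.90
ahead 48.4 lat 0.09 z 62.1 F [ 0.5  0.1 -1.5] T [-0.02 -0.03 -0.02] op 0.129 t37.10
ahead 47.5 lat 0.11 z 62.1 F [-0.5  0.3 -1.5] T [ 0.04 -0.01  0.01] op 0.132 t37.30
ahead 46.5 lat 0.15 z 62.1 F [ 0.2 -1.  -2. ] T [0.02 0.   0.01] op 0.130 t37.50
ahead 45.6 lat 0.22 z 62.0 F [ 0.1  0.3 -1.9] T [0.   0.02 0.01] op 0.130 t37.70
```

```bash
T='python3 ck.py'
python3 -m crank '[0.0004,-0.0009,0,0,0,0,-1,0.0004,-0.0009,0,0,0,0,-1]' >/dev/null; $T && python3 -m crank '[0.0004,-0.0009,0,0,0,0,-1,0.0004,-0.0009,0,0,0,0,-1]' >/dev/null; $T && python3 -m crank '[0.0004,-0.0009,0,0,0,0,-1,0.0004,-0.0009,0,0,0,0,-1]' >/dev/null; $T && python3 -m crank '[0.0004,-0.0009,0,0,0,0,-1,0.0004,-0.0009,0,0,0,0,-1]' >/dev/null; $T
```

```text
ahead 45.1 lat 0.19 z 62.1 F [-0.2  0.9 -1.7] T [ 0.22  0.08 -0.03] op 0.132 t37.90
ahead 45.0 lat 0.22 z 62.1 F [-1.5  4.   0.4] T [ 0.8   0.37 -0.03] op 0.131 t38.10
STOP
ahead 45.0 lat 0.22 z 62.1 F [-1.5  4.   0.4] T [ 0.8   0.37 -0.03] op 0.131 t38.10
STOP
ahead 45.0 lat 0.22 z 62.1 F [-1.5  4.   0.4] T [ 0.8   0.37 -0.03] op 0.131 t38.10
STOP
```

```bash
python3 -m crank '[0,0,-0.0006,0,0,0,-1,0,0,-0.0012,0,0,0,-1,0,0,-0.0012,0,0,0,-1]' >/dev/null; python3 ck.py; python3 -m crank '[0,0,0,0,0,0,-0.6,0,0,0,0,0,0,-0.4,0,0,0,0,0,0,-0.4,0,0,0,0,0,0,-0.4]' >/dev/null; python3 ck.py;  python3 -m crank '[0,0,0.015,0,0,0,-0.4,0,0,0.04,0,0,0,-0.4,0,0,0.08,0,0,0,-0.4,0,0,0.12,0,0,0,-0.4,0,0,0.12,0,0,0,-0.4]' >/dev/null; python3 ck.py; python3 -m crank '[-0.01,0.05,0.02,0,0,0,-0.4,-0.02,0.1,0.02,0,0,0,-0.4,-0.02,0.1,0.02,0,0,0,-0.4,-0.02,0.1,0.02,0,0,0,-0.4]' >/dev/null; python3 st.py; python3 - <<'E'
from h import *
im,c=shot("f1");u=proj([.531,.025,.09],"wrist",c).astype(int);print(u)
im2=arm.snapshot("side");im3=arm.snapshot("scene")
y0,x0=np.clip(u[1]-75,0,330),np.clip(u[0]-75,0,490)
a=cv2.resize(im[y0:y0+150,x0:x0+150],(400,400),interpolation=cv2.INTER_CUBIC)
b=cv2.resize(im2[195:295,270:380],(400,364),interpolation=cv2.INTER_CUBIC);d=cv2.resize(im3[190:280,280:380],(222,200))
o=np.zeros((600,800,3),np.uint8);o[:400,:400]=a;o[:364,400:]=b;o[400:,:222]=d;cv2.imwrite("pics/fin.png",o)
E
```

```text
ahead 45.0 lat 0.10 z 60.8 F [-1.9  4.4  1.4] T [ 1.06  0.39 -0.06] op 0.130 t38.40
STOP
ahead 42.9 lat -0.01 z 60.9 F [ 0.4 -0.   0.1] T [ 0.06 -0.04 -0.02] op 0.299 t38.80
ahead 41.9 lat -3.74 z 185.7 F [ 1.1  0.2 -0.6] T [ 0.02 -0.06  0.01] op 0.303 t39.30
  t39.70 p[503.1 142.7 200.2] az20.90 fing[-0.001 -0.001 -1.   ] F[ 0.2 -0.6 -0.7] T[-0.06 -0.04  0.01] op0.299 j7 0.20
39.7 [0.5031 0.1427 0.2002] [-0.65  0.36  0.36  2.08 -0.19  0.73  0.2 ]
[294 352]
```

View pics/fin.png

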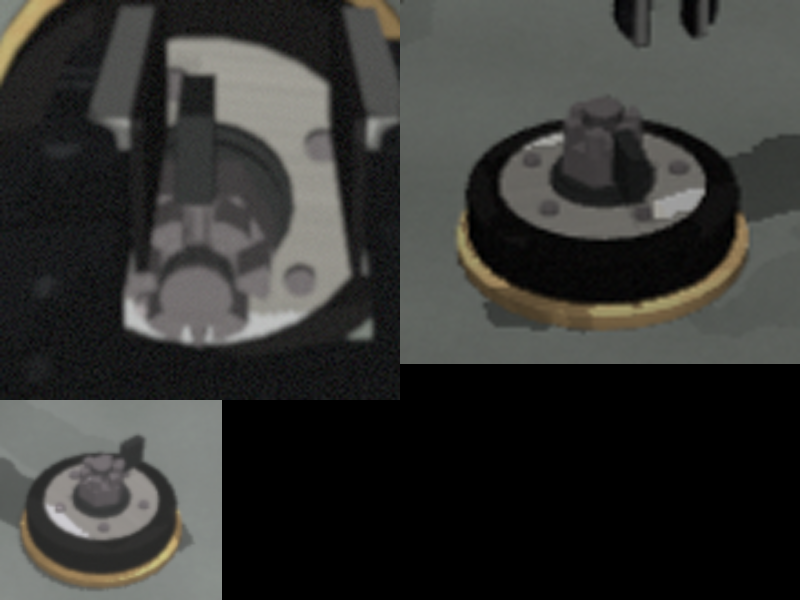

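The picture shows the tab at (195,140) in line with the slot and its collar end at the nut edge near (195,205). The gripper is clear of everything.

```bash
python3 -c "
from bench import arm
print(arm.hand_in())"
```

```text
the job is handed in; nothing more can be done
None
```

The nut is tightened, and the thin pin is through the slot and cross hole with its collar against the nut. I handed the job in at about 40 s of the 72 s allowed.

- **Nut:** Clockwise torque stayed at about 0.1 N m for roughly 92°, then jumped to 0.8 N m between 92° and 97°, which I took as seating. I turned it 24.5° further the same way to the next slot on the cross hole, with the jaws reading −69.2°.
- **Pin:** It went in from the +y side without measurable resistance until the collar met the nut at about 4 N. I lowered it about 1 mm, released it and backed off. The last pictures show the pin in the slot with its tab beside the nut, and the gripper touching nothing.

Some checks failed or disagreed:
- **First grasp missed:** The fingertips sit about 25 mm farther back than the TCP reading suggests. The first attempt closed on the spindle above the nut with about 17 N upward. I reopened and gripped lower, so the nut was then held on its flats.
- **Stop depth:** The collar stopped with the TCP 45 mm from the spindle axis, not the nominal 48 mm. I put this down to gripping the tab slightly off centre.
- **Cross-hole angle:** From the pictures I knew it only to about 2–3°. The pin's free passage is the real confirmation.
- **Other objects:** I saw no contact with anything else on the bench, but I did not measure their positions again at the end.

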